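Zero the bench scale and weigh the plaster tubs

TASK

Weigh all the small plaster tubs together on the bench scale: swing its lock lever fully over to the released end stop, then take the scraper off the pan and lay it flat in the tool tray, then, with the pan empty, turn the bezel knob until the zero mark lines up with the needle, and leave the bezel so. Then stand every small tub upright on the floor of the pan, side by side and clear of its rim, and last swing the lock lever back to its locked end stop. Leave the large tub, the cup stack and the drill where they are.

Things in the scene. Friction and masses are not known exactly. Their poses are not given: they have to be found in the camera images.
- scale: mechanical bench scale bolted to the table; grey base 160 (x) by 415 (y) by 60 mm high, origin on the table at y = -7.5 mm from the base's middle; the pan is at its +y end, the dial in the middle of its -y half, the lock lever at its -y end. Its x axis points away from the robot, its pose varies
- pan_floor (a point): centre of the flat upper face of the steel weighing pan (about 74 mm above the table when empty). Pan 160 (x) by 210 (y) mm outside, with a 4 mm thick rim standing 12 mm above the pan floor; axes as the scale's. The pan is on a spring: it sinks 0.65 mm per newton of load
- lock_lever (a joint): angle of the lock lever about its upright pivot: 0 = locked end stop (lever points to the scale's -x, toward the robot), 1.571 = released end stop (lever points to the scale's -y, away from the dial); it grows counter-clockwise seen from above. It starts between 0 and 0.25. Stays where it is left; about 2 N at the grip moves it
- lever_pivot (a point): point on the lever's pivot axis, 95 mm above the table; fixed to the scale
- lever_grip (a point): middle of the black upright round grip at the lever's end: diameter 22 mm, from 67 to 129 mm above the table, 95 mm from the pivot axis. The point's x axis points outward from the pivot along the lever; the steel lever bar itself (18 mm wide) is 68 to 82 mm above the table. Scale base top is at 60 mm
- bezel (a joint): turn of the bezel (dial card with knob), counter-clockwise seen from above is positive; stops at -1.8 and 1.8. At 0 the zero mark lies over the place where the needle rests when the pan is empty. It starts between 0.5 and 1.4; stays where it is left, friction torque 0.03 N m
- bezel_knob (a point): on the upright axis of the bezel at the height to grip, 105.5 mm above the table: black fluted round knob, diameter 45 mm over the flutes, from 83.5 to 116.5 mm above the table, in the middle of a white dial card of diameter 102 mm (its top face at 83.5 mm) that turns with it; the dial housing below is 144 mm in diameter and 78 mm high
- zero_mark (a point): turns with the bezel: point in line with the card's zero mark (a broad black radial bar, the other graduations are thin), 62 mm from the axis, just outside the card's edge. The mark is straight over the needle when this point coincides with needle_tip
- needle_tip (a point): tip of the black needle, which shows outside the card's edge, 62 mm from the bezel axis; it points to the scale's +x when the pan is empty and turns clockwise about 2 rad per kg on the pan
- scraper: plaster scraper lying flat on the pan at the start, 175 mm long, 0.15 kg: wooden handle 100 mm long, 24 mm wide, 22 mm high, from x = -105 to -5 mm; steel blade 70 mm wide (y), 4 mm thick, from x = -15 to 70 mm; origin on its underside at the centre line; grip it across the handle near x = -30 mm
- tool_tray: open black tool tray fixed to the table left of the scale, 250 (x) by 150 (y) by 45 mm high, walls and floor 5 mm; origin at the centre of its underside
- tub0: small lidded plastic tub of set plaster, upright round: body diameter 56 mm, overhanging white lid diameter 60 mm from 46 to 58 mm height, total height 58 mm, about 0.15 to 0.31 kg; origin at the centre of its underside, z up; two to four such tubs stand on the table in front of the scale, the others are absent (no pose)
- tub1: small lidded plastic tub of set plaster, upright round: body diameter 56 mm, overhanging white lid diameter 60 mm from 46 to 58 mm height, total height 58 mm, about 0.15 to 0.31 kg; origin at the centre of its underside, z up; two to four such tubs stand on the table in front of the scale, the others are absent (no pose)
- tub2: small lidded plastic tub of set plaster, upright round: body diameter 56 mm, overhanging white lid diameter 60 mm from 46 to 58 mm height, total height 58 mm, about 0.15 to 0.31 kg; origin at the centre of its underside, z up; two to four such tubs stand on the table in front of the scale, the others are absent (no pose)
- tub3: small lidded plastic tub of set plaster, upright round: body diameter 56 mm, overhanging white lid diameter 60 mm from 46 to 58 mm height, total height 58 mm, about 0.15 to 0.31 kg; origin at the centre of its underside, z up; two to four such tubs stand on the table in front of the scale, the others are absent (no pose)
- big_tub: bystander: large lidded tub, diameter 110 mm, height 117 mm; origin at the centre of its underside; leave it alone
- cup_stack: bystander: stack of white mixing cups, diameter 86 mm, height 115 mm; origin at the centre of its underside; leave it alone
- drill: bystander: cordless drill standing on its battery, 210 mm high; origin at the centre of its underside; leave it alone
Things that resemble listed ones, but are neither listed nor needed, are in the scene too. Leave any brown or purple look-alike of the tub1 alone.

How it is judged:
On the way, in this order (a step that is already met when the one before it is completed fails the run):
1. the lock lever is at its released end stop (value of joint lock_lever above 1.45 rad), for 0.2 s.
2. the scraper lies flat in the tool tray, let go, the lever still released (x of scraper in the frame of tool_tray between -0.12 and 0.12 m and y of scraper in the frame of tool_tray between -0.07 and 0.07 m and height (world z) of scraper below 0.03 m and angle between scraper's own z axis and vertical below 0.15 rad and linear speed of scraper below 0.03 m/s and contact force between scraper and the fingers below 0.3 N and value of joint lock_lever above 1.35 rad), for 0.2 s.
3. with the pan empty the zero mark is within 5 mm of the needle tip, the bezel let go, the lever still released (distance between needle_tip and zero_mark below 0.005 m and value of joint bezel between -0.1 and 0.1 rad and contact force between the fingers and scale below 0.3 N and value of joint lock_lever above 1.35 rad), for 0.3 s.
4. every small tub stands upright on the pan floor, let go, the lever still released (x of tub0 in the frame of pan_floor between -0.065 and 0.065 m and y of tub0 in the frame of pan_floor between -0.09 and 0.09 m and z of tub0 in the frame of pan_floor between -0.006 and 0.008 m and angle between each of tub0, tub1, tub2, tub3's own z axis and vertical below 0.12 rad and linear speed of each of tub0, tub1, tub2, tub3 below 0.03 m/s and contact force between each of tub0, tub1, tub2, tub3 and the fingers below 0.3 N and x of tub1 in the frame of pan_floor between -0.065 and 0.065 m and y of tub1 in the frame of pan_floor between -0.09 and 0.09 m and z of tub1 in the frame of pan_floor between -0.006 and 0.008 m and x of tub2 in the frame of pan_floor between -0.065 and 0.065 m and y of tub2 in the frame of pan_floor between -0.09 and 0.09 m and z of tub2 in the frame of pan_floor between -0.006 and 0.008 m and x of tub3 in the frame of pan_floor between -0.065 and 0.065 m and y of tub3 in the frame of pan_floor between -0.09 and 0.09 m and z of tub3 in the frame of pan_floor between -0.006 and 0.008 m and value of joint lock_lever above 1.35 rad), for 0.3 s.
At the end, for the whole second after the job is handed in: Every small tub upright (7 degrees), at rest on the pan floor, centre within 65 mm (x) and 90 mm (y) of its centre; scraper flat in the tool tray; lock lever within 0.1 rad of the locked stop; bezel within 0.11 rad of its empty-pan zero (x of tub0 in the frame of pan_floor between -0.065 and 0.065 m and y of tub0 in the frame of pan_floor between -0.09 and 0.09 m and z of tub0 in the frame of pan_floor between -0.006 and 0.008 m and angle between each of tub0, tub1, tub2, tub3's own z axis and vertical below 0.12 rad and linear speed of each of tub0, tub1, tub2, tub3, scraper below 0.03 m/s and contact force between each of tub0, tub1, tub2, tub3, scraper and the fingers below 0.3 N and x of tub1 in the frame of pan_floor between -0.065 and 0.065 m and y of tub1 in the frame of pan_floor between -0.09 and 0.09 m and z of tub1 in the frame of pan_floor between -0.006 and 0.008 m and x of tub2 in the frame of pan_floor between -0.065 and 0.065 m and y of tub2 in the frame of pan_floor between -0.09 and 0.09 m and z of tub2 in the frame of pan_floor between -0.006 and 0.008 m and x of tub3 in the frame of pan_floor between -0.065 and 0.065 m and y of tub3 in the frame of pan_floor between -0.09 and 0.09 m and z of tub3 in the frame of pan_floor between -0.006 and 0.008 m and x of scraper in the frame of tool_tray between -0.12 and 0.12 m and y of scraper in the frame of tool_tray between -0.07 and 0.07 m and height (world z) of scraper below 0.03 m and angle between scraper's own z axis and vertical below 0.15 rad and value of joint lock_lever below 0.1 rad and value of joint bezel between -0.11 and 0.11 rad); the robot touches nothing.
It fails at once if the large tub was displaced by more than 30 mm (distance of big_tub from where it was at the start of the episode above 0.03 m).
It fails at once if the cup stack was displaced by more than 30 mm (distance of cup_stack from where it was at the start of the episode above 0.03 m).
It fails at once if the drill was displaced by more than 30 mm (distance of drill from where it was at the start of the episode above 0.03 m).
Of tub0, tub1, tub2, tub3 only 2 to 4 are there at a start; the rules pass over those that are not, and their reading is None.
At some moment in a run one of tub0, tub1, tub2, tub3 may be knocked a few centimetres aside while the robot is not near it.
It also fails if it takes over 210 s, if anything falls off the work surface, if the arm or the gripper's body presses on something with over 40 N, if the wrist force passes 120 N, or if a joint passes its speed limit or range.

ROBOT

A 6-joint arm with a two-finger parallel gripper is mounted at the origin on the work surface. World frame = base frame: x ahead of the robot, y to its left, z up, the work surface at z = 0. Lengths are in m, angles in rad, forces in N, time in s.
With the tool pointing down it reaches from about 0.3 to 0.75 m from the base axis. Payload 8.5 kg.
Tool frame: the origin (TCP) lies on the centre line of the jaws, within the pads' length; the fingertips stand 8 mm ahead of it and the grasp point (between the pads) lies 11 mm behind it (manip.tips_ahead is the distance from the TCP to the fingertips, in m); z points along the fingers, y is the direction in which the jaws open and shut (so a half turn about z gives the same grasp; the last joint's range is limited). The gripper opens to 88 mm and grips with 3 to 60 N. Pads are 18 mm wide; open, the fingers measure 123 mm over their backs; the gripper's body (75 mm by 187 mm) begins 45 mm behind the grasp point.
Start: joints at [0.964, 0.381, 1.297, -0, 1.464, -0.215], TCP at [0.21, 0.508, 0.247] pointing down, gripper open.
Joint ranges: [-3.11, 3.11], [-0.89, 2.33], [0.22, 2.48], [-1.42, 4.56], [0.17, 2.85], [-2.88, 2.88]. Speed limits (rad/s): [2.39, 2.39, 3.14, 3.14, 3.14, 3.14].

INTERFACE

Orientations are given as a unit quaternion [w, x, y, z].
In Python, from rig import manip gives the robot as it stands. The module is installed in compiled form; this text tells all that it offers.
- The arm moves only by the shell command python3 -m creep 'ROWS' [OPENING] [FORCE]. ROWS is a JSON object of lists of equal length, an entry for each row: "slide": the shift along the tool's x, y, z in m, a list of three; "spin": the turn about the tool's z in rad. In form: {"slide": [[dx, dy, dz], ...], "spin": [spin, ...]}. A call has 1 to 10 rows; each row is the pose to reach, as a shift and turn from the pose commanded when the call began, along the tool's axes at that moment; what a row does not reach only later rows make up. A row lasts 1/12 s, in which the tool goes at most 41.7 mm and 7.16 degrees, less where a joint would pass 70% of its speed; a pose out of reach is approached as far as the arm can. A call with a gripper value outside its range is refused whole. OPENING is the finger opening in m, from 0 to 0.0881, set as the call begins (- or left out, the last holds). The fingers move at their own pace and stop on an object; FORCE is the grip in N (left out, the last holds). Time passes only in rows, so rows that repeat a pose let the fingers close. It gives the time, the measured TCP pose, the force and the opening at its end, in the units of the state.
- manip.sense(): the state, without advancing time (a new reading comes with each control period).
- manip.grab_frame(name): name is "scene" or "side" or "wrist"; returns the picture (384x512x3 uint8, red, green, blue); there is no depth.
- manip.camera_info(name): a dict with "vertical_fov" (degrees; the focal length in pixels is half the picture's height over the tangent of half this angle, whatever the lens; pixels are square), "cx", "cy" (the principal point, pixels), "extrinsics" (4x4, takes a point from world to camera coordinates). Camera axes: x right, y up, looking along -z (the intrinsics and any distortion apply to the point x, -y, -z); pixel columns grow to the right and rows downward; lengths in m; the calibration is good to about 2 mm. The wrist camera is an equidistant fisheye: a pixel r from the principal point sees the ray r / f radians off the axis. A picture is of the moment at which its call begins: read the wrist's pose just before it. camera_info takes no time and is no camera call; for the wrist camera it gives the pose at the moment of the call.
- manip.close_job(): hands the job in, once; it reports no verdict.
The state is a dict: "time_s": time; "joints": joint angles; "qvel": joint speeds; "joint_torque": joint torques, N m; "eef_pos": TCP position; "tool_rot": TCP orientation; "wrist_force": force on the tool from outside, world axes, zero at the start; "torque": the same for the moment, N m; "grip_width": finger opening in m.
Only numpy, scipy, OpenCV 4.12 (cv2) and the standard library are available. Lean on these libraries where they do the work, as an engineer would, in place of code of your own. Each camera call takes 0.05 s, during which the arm holds its last target. There are 200 camera calls.

## Working session

There is one attempt and no reset: what is moved stays moved. The work goes in short steps, Python scripts to look and compute and a shell command to move; the robot and the scene stay as the last step left them, time stands still between calls to the robot, and variables do not carry over. Pictures are saved under pics/ and viewed, about 12 in all and at most 16, crops included, and the job is handed in when it is done.

```bash
mkdir -p pics
python3 - <<'E'
from rig import manip
import cv2
for n in("scene","side","wrist"):
    i=manip.camera_info(n); print(n,{k:(v if k!="extrinsics" else [[round(float(a),4) for a in r] for r in v]) for k,v in i.items()})
    cv2.imwrite(f"pics/{n}0.png",cv2.cvtColor(manip.grab_frame(n),cv2.COLOR_RGB2BGR))
s=manip.sense();print(s)
E
python3 - <<'E'
import cv2,numpy as np
a=cv2.imread('pics/scene0.png')
cv2.imwrite('pics/scene0b.png',cv2.resize(a,(800,600),interpolation=cv2.INTER_CUBIC))
E
```

```text
scene {'vertical_fov': 48.590045788237816, 'cx': 253.7241068206955, 'cy': 195.19836487873508, 'extrinsics': [[-0.4143, 0.9101, -0.0044, 0.3125], [-0.7251, -0.3271, 0.6059, 0.3154], [0.55, 0.2542, 0.7955, -1.7257], [0.0, 0.0, 0.0, 1.0]]}
side {'vertical_fov': 42.902315737313955, 'cx': 262.93235105727575, 'cy': 195.18404682328767, 'extrinsics': [[0.9965, -0.0814, -0.0164, -0.5559], [0.0671, 0.6723, 0.7372, -0.0343], [-0.049, -0.7358, 0.6755, -1.9658], [0.0, 0.0, 0.0, 1.0]]}
wrist {'vertical_fov': 65.70646984690485, 'cx': 259.62678103548257, 'cy': 189.59105332756937, 'extrinsics': [[0.3813, 0.9244, -0.001, -0.5487], [-0.8893, 0.3665, -0.2735, 0.0383], [-0.2524, 0.1052, 0.9619, -0.3895], [0.0, 0.0, 0.0, 1.0]]}
{'time_s': 0.15, 'joints': array([ 9.63685865e-01,  3.80992213e-01,  1.29801514e+00,  1.04851646e-05,
        1.46360764e+00, -2.15295694e-01]), 'qvel': array([-1.56578868e-03, -1.76240398e-03, -1.26595758e-03, -7.59488520e-05,
        8.68037291e-04,  1.59352978e-03]), 'joint_torque': array([ 2.12415085e-03, -4.38077796e+01, -2.24615121e+01,  7.13185617e-02,
        3.43170029e-02, -1.09019229e-04]), 'eef_pos': array([0.20990487, 0.50814911, 0.24633006]), 'tool_rot': array([-2.09098554e-04,  1.94657169e-01,  9.80871207e-01, -4.66475432e-04]), 'wrist_force': array([-0.70769366,  0.66510849, -0.22675396]), 'torque': array([0.00385947, 0.02939628, 0.00853981]), 'grip_width': 0.08847016259099638}
```

View pics/scene0b.png

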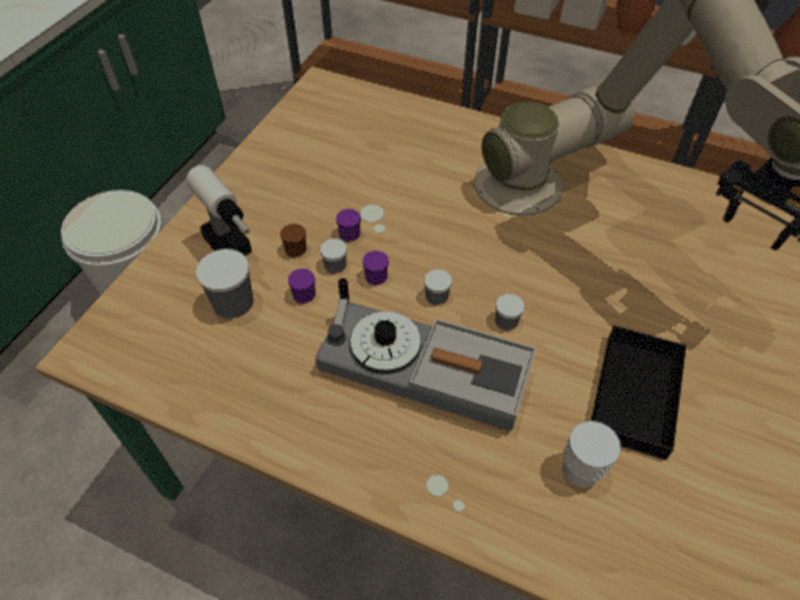

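View pics/side0.png

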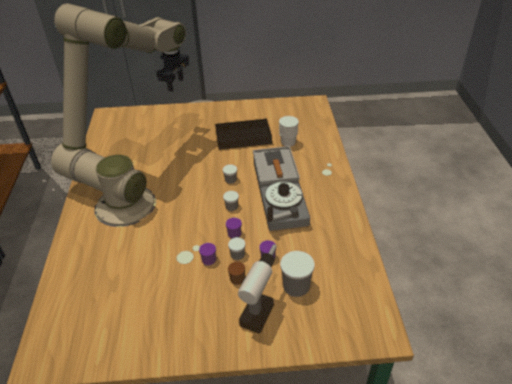

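The scene shows three white-lidded small tubs at about (334,256), (437,287) and (509,312) in the 800 px picture. The purple and brown tubs are decoys. The scale is in the middle, with its knob at (385,330) and grip at (343,285), and the tray is at right. The side view agrees.

```bash
cat > h.py <<'E'
import numpy as np,cv2
from rig import manip
def cam(n):
    i=manip.camera_info(n); f=192/np.tan(np.radians(i["vertical_fov"])/2)
    return n,f,i["cx"],i["cy"],np.array(i["extrinsics"],float)
def grab(n,name=None):
    c=cam(n); im=cv2.cvtColor(manip.grab_frame(n),cv2.COLOR_RGB2BGR)
    if name: cv2.imwrite(f"pics/{name}.png",im)
    return c,im
def ray(c,p):
    n,f,cx,cy,E=c; u,v=(p[0]-cx)/f,(p[1]-cy)/f
    if n=="wrist":
        t=np.hypot(u,v); s=np.sin(t)/t if t>1e-9 else 1; d=np.array([u*s,-v*s,-np.cos(t)])
    else: d=np.array([u,-v,-1.])
    return -E[:3,:3].T@E[:3,3],E[:3,:3].T@d
def plane(c,p,z):
    o,d=ray(c,p); return (o+d*(z-o[2])/d[2])[:2]
def proj(c,P):
    n,f,cx,cy,E=c; q=E[:3,:3]@np.asarray(P,float)+E[:3,3]; x,y,z=q[0],-q[1],-q[2]
    r=np.hypot(x,y); k=np.arctan2(r,z)/r if n=="wrist" else 1/z
    return np.array([cx+f*k*x,cy+f*k*y])
def blobs(m,lo=30):
    n,l,s,c=cv2.connectedComponentsWithStats(m.astype(np.uint8)); return [(s[i,4],c[i],s[i,:4]) for i in range(1,n) if s[i,4]>=lo]
def pose():
    s=manip.sense(); w,x,y,z=s["tool_rot"]
    from scipy.spatial.transform import Rotation as R
    return s,R.from_quat([x,y,z,w]).as_matrix()
def go(xyz,jaw=None):
    "slide and spin (tool axes) that reach TCP xyz; jaw = wanted yaw (deg) of the jaw axis, modulo 180"
    s,M=pose(); d=M.T@(np.array(xyz)-s["eef_pos"]); yaw=np.degrees(np.arctan2(M[1,1],M[0,1])); sp=0
    if jaw is not None: sp=-((jaw-yaw+90)%180-90)
    print("slide",np.round(d,4),"spin",round(np.radians(sp),4),"j6",round(s["joints"][5],3),"yaw",round(yaw,1))
E
python3 - <<'E'
from h import *
c,im=grab("scene"); k=.64
def P(n,u,v,z): print(n,np.round(plane(c,(u*k,v*k),z),4))
for a in [("knobtop",385,326,.1165),("card",386,341,.0835),("griptop",343,284,.129),("panA",441,324,.086),("panB",533,348,.086),("panC",516,412,.086),("panD",413,377,.086),
 ("trayA",614,328,.045),("trayB",686,345,.045),("trayC",668,453,.045),("trayD",593,431,.045),("big",224,268,.117),("cup",594,442,.115),("drill",226,245,0),("scrh",433,354,.096),("scrE",520,378,.08)]: P(*a)
hsv=cv2.cvtColor(im,cv2.COLOR_BGR2HSV); m=(hsv[...,1]<60)&(hsv[...,2]>120)
for a,ce,b in blobs(m,60):
    print(a,ce.round(1),b,plane(c,ce,.058).round(4))
E
```

```text
knobtop [ 0.6266 -0.0824]
card [ 0.638  -0.0755]
griptop [ 0.5744 -0.2013]
panA [0.5558 0.0094]
panB [0.5351 0.197 ]
panC [0.6842 0.2111]
panD [0.6937 0.0077]
trayA [0.3883 0.3341]
trayB [0.37   0.4786]
trayC [0.6264 0.4901]
trayD [0.6395 0.3536]
big [ 0.6306 -0.4553]
cup [0.7006 0.3546]
drill [ 0.4929 -0.5697]
scrh [0.6356 0.0246]
scrE [0.6076 0.1948]
1125 [18.3 12.8] [ 0  0 56 39] [-0.0258 -1.6378]
1677 [160.3  26.8] [130   0  56  56] [-0.2057 -0.9264]
104 [192.3   7. ] [187   0  15  18] [-0.4246 -0.8754]
99 [245.9   2.9] [227   0  37  10] [-0.57   -0.6463]
886 [480.2  20.3] [460   0  40  45] [-0.884   0.4542]
925 [279.4  24.4] [253   9  46  34] [-0.4569 -0.4161]
193 [196.4  26.5] [190  14  16  26] [-0.2783 -0.7702]
141 [374.   32.6] [354  27  43  12] [-0.5725  0.0147]
172 [330.3  43.8] [323  32  21  23] [-0.4028 -0.143 ]
311 [496.6  51.2] [479  39  33  33] [-0.6515  0.5512]
786 [428.6  58.9] [403  45  46  33] [-0.47    0.2855]
410 [365.4  73.8] [352  63  26  27] [-0.254   0.0615]
192 [465.9  80.5] [456  67  25  23] [-0.3819  0.4554]
410 [132.5 117.7] [120 106  29  27] [ 0.3791 -0.
[... 320 characters left out ...]
-0.0492]
212 [326.2 194.9] [317 188  19  15] [0.4291 0.117 ]
71 [217.5 198.9] [214 192   8  15] [ 0.5929 -0.2048]
1059 [246.4 217.8] [224 199  45  37] [ 0.6217 -0.0858]
1743 [301.3 235.3] [265 206  78  60] [0.611 0.097]
552 [ 57.8 282.9] [ 43 258  34  50] [ 1.0505 -0.485 ]
752 [380.6 284.3] [364 269  33  38] [0.6719 0.3619]
90 [ 21.4 288.3] [ 14 283  16  13] [ 1.1068 -0.5688]
146 [279.4 310.1] [273 304  14  13] [0.8629 0.1274]
195 [  9.8 340.4] [  0 326  28  35] [ 1.2343 -0.4903]
325 [ 42.8 345.8] [ 30 334  25  30] [ 1.2093 -0.4009]
847 [ 43.7 373. ] [  6 345  66  39] [ 1.2619 -0.3519]
456 [ 84.2 368.9] [ 66 352  36  32] [ 1.2115 -0.2647]
232 [117.3 379.2] [100 371  39  13] [ 1.1972 -0.1735]
```

```bash
python3 -c "
from h import *
go((.50,-.03,.34),95)"
```

```text
slide [-0.4736 -0.3867 -0.0934] spin -0.4791 j6 -0.215 yaw 67.6
```

```bash
A='{"slide":[[-0.237,-0.193,-0.047],[-0.237,-0.193,-0.047],[-0.237,-0.193,-0.047],[-0.237,-0.193,-0.047],[-0.237,-0.193,-0.047],[-0.237,-0.193,-0.047],[-0.237,-0.193,-0.047],[-0.237,-0.193,-0.047],[-0.237,-0.193,-0.047],[-0.237,-0.193,-0.047]],"spin":[0,0,0,0,0,0,0,0,0,0]}'
python3 -m creep '{"slide":[[-0.237,-0.193,-0.047],[-0.237,-0.193,-0.047],[-0.237,-0.193,-0.047],[-0.237,-0.193,-0.047],[-0.237,-0.193,-0.047],[-0.237,-0.193,-0.047],[-0.237,-0.193,-0.047],[-0.237,-0.193,-0.047],[-0.237,-0.193,-0.047],[-0.237,-0.193,-0.047]],"spin":[0,0,0,0,0,0,0,0,0,0]}'
python3 -m creep '{"slide":[[-0.237,-0.193,-0.047],[-0.237,-0.193,-0.047],[-0.237,-0.193,-0.047],[-0.237,-0.193,-0.047],[-0.237,-0.193,-0.047],[-0.237,-0.193,-0.047],[-0.237,-0.193,-0.047],[-0.237,-0.193,-0.047],[-0.237,-0.193,-0.047],[-0.237,-0.193,-0.047]],"spin":[-0.48,-0.48,-0.48,-0.48,-0.48,-0.48,-0.48,-0.48,-0.48,-0.48]}'
python3 -c "
from h import *
go((.50,-.03,.34),95)
c,im=grab('wrist','w1'); cv2.imwrite('pics/w1b.png',cv2.resize(im,(800,600),interpolation=cv2.INTER_CUBIC))
np.save('w1E.npy',c[4])"
```

```text
time_s: 1.03
eef_pos: [0.3555, 0.239, 0.2937]
tool_rot: [-0.0, 0.196, 0.981, 0.0]
wrist_force: [-0.3, 0.2, 0.3]
grip_width: 0.088
time_s: 1.87
eef_pos: [0.5015, -0.0297, 0.3399]
tool_rot: [-0.001, -0.044, 0.999, 0.0]
wrist_force: [0.0, 0.2, -0.1]
grip_width: 0.0881
slide [ 0.0015 -0.0002 -0.0001] spin -0.0002 j6 -1.953 yaw 95.0
```

View pics/w1b.png

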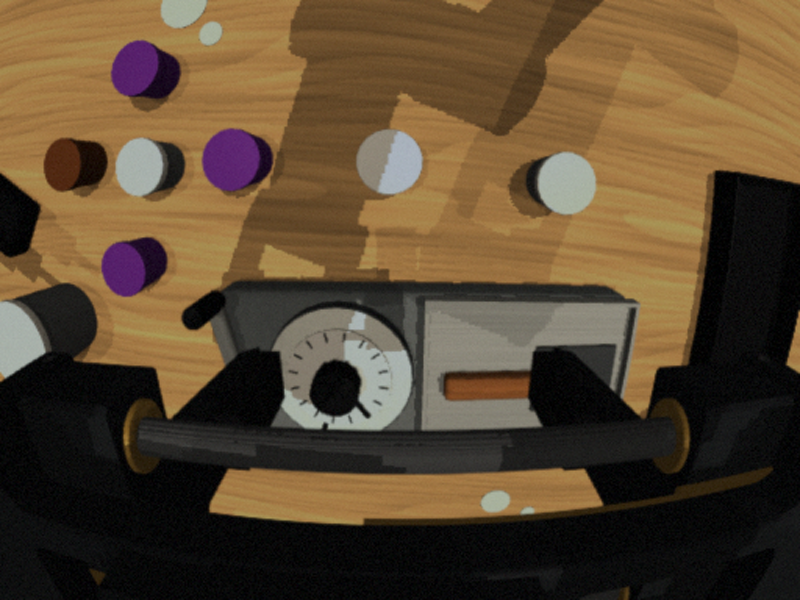

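The wrist view shows the knob at (338,385), grip at (205,310), scraper handle at (445-530,385), and white tubs at (142,166), (390,162) and (567,183). I'll shift the tool away so the fingers don't hide the scale.

```bash
python3 -m creep '{"slide":[[-0.04,0,0],[-0.08,0,0],[-0.12,0,0],[-0.14,0,0],[-0.14,0,0],[-0.14,0,0],[-0.14,0,0]],"spin":[0,0,0,0,0,0,0]}'
python3 -c "
from h import *
c,im=grab('wrist','w2'); cv2.imwrite('pics/w2b.png',cv2.resize(im,(800,600),interpolation=cv2.INTER_CUBIC))
np.save('w2E.npy',c[4])"
```

```text
time_s: 2.5
eef_pos: [0.6392, -0.0154, 0.3411]
tool_rot: [-0.0, -0.045, 0.999, 0.0]
wrist_force: [0.1, 0.1, -0.0]
grip_width: 0.0883
```

View pics/w2b.png

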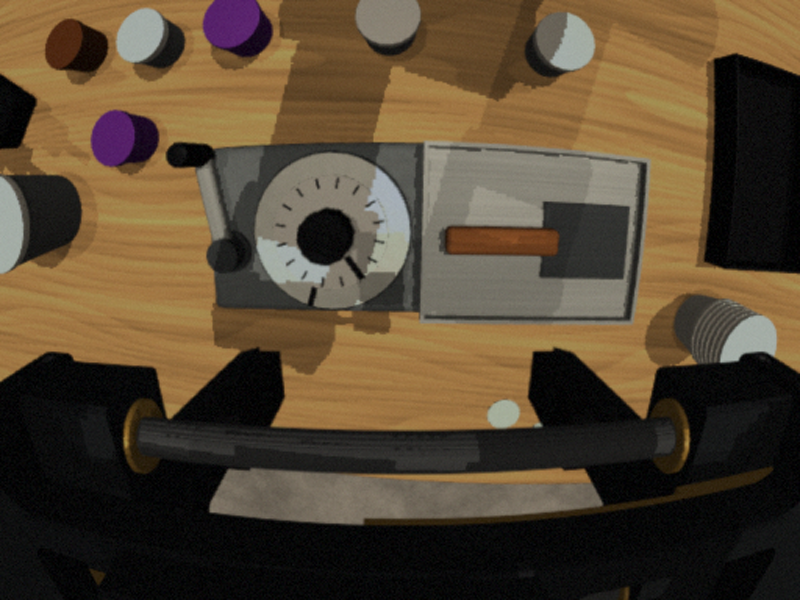

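Clear view: pan rim corners at (424,142), (648,159), (634,323) and (420,320), knob top at (326,236), needle at (309,300), zero bar at (355,268), and handle (446-558, 241).

Run:
```python
from h import *
c=list(cam("wrist")); c[4]=np.load('w2E.npy'); k=.64
im=cv2.imread('pics/w2.png')
pl=lambda u,v,z: plane(c,(u*k,v*k),z)
co=np.array([pl(424,142,.086),pl(648,159,.086),pl(634,323,.086),pl(420,320,.086)])
print("corners",co.round(4),"centre",co.mean(0).round(4))
y=(co[1]-co[0])+(co[2]-co[3]); x=(co[2]-co[1])+(co[3]-co[0])
print("sizes",np.linalg.norm(co[1]-co[0]),np.linalg.norm(co[2]-co[3]),np.linalg.norm(co[2]-co[1]),np.linalg.norm(co[3]-co[0]))
print("yaw y-based",np.degrees(np.arctan2(y[1],y[0]))-90,"x-based",np.degrees(np.arctan2(x[1],x[0])))
# knob: dark blob near; tubs lids
for n,u,v,z in [("knob",326,236,.1165),("grip",177,155,.129),("pivot",220,252,.105),("needle",309,303,.08),("zero_in",348,258,.0835),("zero_out",362,279,.0835),("hA",447,240,.09),("hB",558,242,.096),("blade1",630,206,.078),("blade2",628,279,.078),("tub1",143,37,.058),("tub2",388,18,.058),("tub3",566,42,.058),("trayA",735,54,.045),("trayD",706,263,.045),("cup",745,340,.115),("big",0,222,.117),("cardL",254,222,.078),("cardR",412,238,.078),("cardT",333,152,.078),("cardB",328,309,.078)]:
    print(n,pl(u,v,z).round(4))
```

```text
corners [[ 0.5462 -0.0093]
 [ 0.5303  0.1969]
 [ 0.6875  0.2125]
 [ 0.7015  0.0024]] centre [0.6164 0.1006]
sizes 0.20679943318505392 0.21055878367138853 0.15796155947088417 0.15572254835605048
yaw y-based 4.093896370113896 x-based 4.98117747612487
knob [ 0.6281 -0.0808]
grip [ 0.5672 -0.2079]
pivot [ 0.6502 -0.1762]
needle [ 0.6967 -0.0993]
zero_in [ 0.6514 -0.0655]
zero_out [ 0.6691 -0.052 ]
hA [0.6269 0.018 ]
hB [0.6173 0.1141]
blade1 [0.5768 0.1883]
blade2 [0.6463 0.1997]
tub1 [ 0.4429 -0.2988]
tub2 [ 0.4306 -0.0511]
tub3 [0.4297 0.1149]
trayA [0.3806 0.3277]
trayD [0.6238 0.3177]
cup [0.6876 0.3423]
big [ 0.6294 -0.4471]
cardL [ 0.6262 -0.154 ]
cardR [ 0.6298 -0.0114]
cardT [ 0.5605 -0.0859]
cardB [ 0.7014 -0.0818]
```

Run:
```python
from h import *
c=list(cam("wrist")); c[4]=np.load('w2E.npy'); k=.64
s=cam("scene")
w=cv2.imread('pics/w2.png');a=cv2.imread('pics/scene0.png')
A=cv2.resize(w[80:190,95:205],(600,600),interpolation=cv2.INTER_CUBIC)
B=cv2.resize(a[170:250,190:270],(600,600),interpolation=cv2.INTER_CUBIC)
cv2.imwrite('pics/crop.png',cv2.convertScaleAbs(cv2.resize(np.hstack([A,B]),(800,400)),alpha=1.8))
```

```text
(no output)
```

View pics/crop.png

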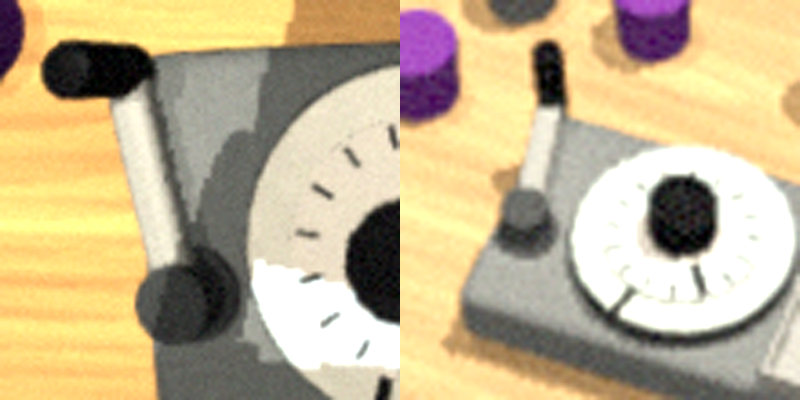

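Run:
```python
from h import *
c=list(cam("wrist")); c[4]=np.load('w2E.npy'); s=cam("scene")
def tri(p,q):
    (o1,d1),(o2,d2)=ray(c,p),ray(s,q); d1/=np.linalg.norm(d1);d2/=np.linalg.norm(d2)
    t=np.linalg.lstsq(np.c_[d1,-d2],o2-o1,rcond=None)[0]; a,b=o1+t[0]*d1,o2+t[1]*d2
    return ((a+b)/2).round(4),np.linalg.norm(a-b).round(4)
print("grip",tri((113.7,99.3),(219.4,180)),plane(c,(113.7,99.3),.129),plane(s,(219.4,180),.129))
print("pivot",tri((141.8,163.3),(215.2,211.6)))
for z in(.095,.1,.105):print(plane(c,(141.8,163.3),z),plane(s,(215.2,211.6),z))
print("bar",plane(c,(95+130/3.636,80+100/3.636),.082),plane(c,(95+165/3.636,80+240/3.636),.082))
go((.569,-.207,.25),-40)
go((.569,-.207,.25),95)
```

```text
grip (array([ 0.5674, -0.2062,  0.1287]), np.float64(0.0021)) [ 0.56733262 -0.20723908] [ 0.56811055 -0.20495693]
pivot (array([ 0.657 , -0.1798,  0.0855]), np.float64(0.0051))
[ 0.65511346 -0.17870873] [ 0.66325429 -0.17328048]
[ 0.65399577 -0.17668042] [ 0.66621426 -0.17130083]
[ 0.65287809 -0.1746521 ] [ 0.66917422 -0.16932117]
bar [ 0.57871561 -0.20346288] [ 0.63307492 -0.18644277]
slide [ 0.0869 -0.1841  0.0915] spin -0.7831 j6 -1.87 yaw 95.1
slide [ 0.0869 -0.1841  0.0915] spin 0.0023 j6 -1.87 yaw 95.1
```

```bash
python3 -m creep '{"slide":[[0.087,-0.184,0.04],[0.087,-0.184,0.04],[0.087,-0.184,0.04],[0.087,-0.184,0.04],[0.087,-0.184,0.04],[0.087,-0.184,0.04],[0.087,-0.184,0.04],[0.087,-0.184,0.04],[0.087,-0.184,0.04],[0.087,-0.184,0.04]],"spin":[0.12,0.24,0.36,0.48,0.6,0.72,0.84,0.96,1.08,1.2]}' 0.07 10 >/dev/null
python3 -m creep '{"slide":[[0,0,0],[0,0,0],[0,0,0],[0,0,0],[0,0,0],[0,0,0],[0,0,0],[0,0,0],[0,0,0],[0,0,0]],"spin":[0.12,0.24,0.36,0.48,0.6,0.72,0.84,0.96,1.08,1.16]}' >/dev/null
python3 -m creep '{"slide":[[0,0,0],[0,0,0],[0,0,0]],"spin":[0,0,0]}'
python3 -c "
from h import *
go((.5675,-.206,.100),-40)"
```

```text
time_s: 4.47
eef_pos: [0.5693, -0.2077, 0.3013]
tool_rot: [0.0, 0.906, 0.422, 0.0]
wrist_force: [0.8, -0.0, 0.5]
grip_width: 0.0701
slide [ 1.000e-04 -2.600e-03  2.013e-01] spin -0.0003 j6 0.153 yaw -40.0
```

```bash
python3 -m creep '{"slide":[[0,-0.0025,0.04],[0,-0.0025,0.08],[0,-0.0025,0.12],[0,-0.0025,0.16],[0,-0.0025,0.19],[0,-0.0025,0.201],[0,-0.0025,0.201],[0,-0.0025,0.201]],"spin":[0,0,0,0,0,0,0,0]}'
python3 -m creep '{"slide":[[0,0,0],[0,0,0],[0,0,0],[0,0,0],[0,0,0],[0,0,0]],"spin":[0,0,0,0,0,0]}' 0.015 10
python3 - <<'E'
from h import *
s,M=pose(); print(np.round(s["eef_pos"],4))
p=np.array([.658,-.1775])
for t in range(200,283,8):
    q=p+.095*np.array([np.cos(np.radians(t)),np.sin(np.radians(t))]); d=M.T@np.array([*(q-s["eef_pos"][:2]),0]); print(t,d.round(4)[:2])
E
```

```text
time_s: 5.13
eef_pos: [0.5684, -0.2068, 0.1011]
tool_rot: [0.001, 0.907, 0.422, 0.0]
wrist_force: [0.1, 0.3, -0.0]
grip_width: 0.0698
time_s: 5.63
eef_pos: [0.5679, -0.2065, 0.1]
tool_rot: [0.0, 0.907, 0.421, 0.0]
wrist_force: [0.4, -0.3, 0.3]
grip_width: 0.0324
[ 0.5679 -0.2065  0.1   ]
200 [-0.0021  0.0029]
208 [-0.0079  0.0149]
216 [-0.012   0.0275]
224 [-0.0142  0.0406]
232 [-0.0147  0.0538]
240 [-0.0132  0.067 ]
248 [-0.01    0.0798]
256 [-0.005   0.0921]
264 [0.0017 0.1036]
272 [0.0098 0.114 ]
280 [0.0194 0.1232]
```

```bash
python3 -m creep '{"slide":[[0,0,0],[0,0,0],[0,0,0],[0,0,0]],"spin":[0,0,0,0]}'
python3 -m creep '{"slide":[[-0.002,0.003,0],[-0.005,0.009,0],[-0.008,0.015,0],[-0.010,0.021,0],[-0.012,0.0275,0],[-0.0132,0.034,0],[-0.0142,0.0406,0],[-0.0146,0.047,0],[-0.0147,0.054,0],[-0.0147,0.054,0]],"spin":[0,0,0,0,0,0,0,0,0,0]}'
python3 -m creep '{"slide":[[0.0007,0.007,0],[0.0015,0.013,0],[0.003,0.020,0],[0.0047,0.026,0],[0.007,0.032,0],[0.0097,0.038,0],[0.013,0.044,0],[0.0164,0.050,0],[0.020,0.055,0],[0.0245,0.060,0]],"spin":[0,0,0,0,0,0,0,0,0,0]}'
python3 -m creep '{"slide":[[0.005,0.0045,0],[0.0098,0.009,0],[0.0098,0.009,0],[0.0098,0.009,0]],"spin":[0,0,0,0]}'
```

```text
time_s: 5.97
eef_pos: [0.568, -0.2065, 0.0998]
tool_rot: [0.0, 0.907, 0.421, 0.0]
wrist_force: [1.4, 0.5, 0.0]
grip_width: 0.0213
time_s: 6.8
eef_pos: [0.5996, -0.254, 0.0996]
tool_rot: [0.0, 0.907, 0.421, -0.001]
wrist_force: [-2.4, -4.1, 1.3]
grip_width: 0.0212
time_s: 7.63
eef_pos: [0.6619, -0.2725, 0.0997]
tool_rot: [-0.0, 0.907, 0.421, -0.0]
wrist_force: [-4.0, -0.0, 1.3]
grip_width: 0.0219
time_s: 7.97
eef_pos: [0.6721, -0.2689, 0.0989]
tool_rot: [-0.004, 0.907, 0.421, -0.003]
wrist_force: [-20.0, 7.4, 5.0]
grip_width: 0.0226
```

```bash
python3 -m creep '{"slide":[[0,0,0],[0,0,0],[0,0,0],[0,0,0],[0,0,0],[0,0,-0.03],[0,0,-0.07],[0,0,-0.11],[0,0,-0.15],[0,0,-0.15]],"spin":[0,0,0,0,0,0,0,0,0,0]}' 0.05 10
python3 -c "
from h import *
go((.619,.093,.25),5.7)"
```

```text
time_s: 8.8
eef_pos: [0.676, -0.2715, 0.2597]
tool_rot: [0.007, 0.907, 0.421, 0.005]
wrist_force: [0.6, -0.4, 1.5]
grip_width: 0.0498
slide [ 0.2418 -0.2788  0.006 ] spin -0.8003 j6 0.157 yaw -40.2
```

```bash
python3 -m creep '{"slide":[[0.242,-0.279,-0.04],[0.242,-0.279,-0.04],[0.242,-0.279,-0.04],[0.242,-0.279,-0.04],[0.242,-0.279,-0.04],[0.242,-0.279,-0.04],[0.242,-0.279,-0.04],[0.242,-0.279,-0.04],[0.242,-0.279,-0.04],[0.242,-0.279,-0.04]],"spin":[-0.09,-0.18,-0.27,-0.36,-0.45,-0.54,-0.63,-0.72,-0.8,-0.8]}'
python3 -m creep '{"slide":[[0,0,0],[0,0,0],[0,0,0]],"spin":[0,0,0]}'
python3 -c "
from h import *
go((.619,.093,.0855),5.7)
c,im=grab('wrist','w3'); cv2.imwrite('pics/w3b.png',cv2.resize(im,(800,600),interpolation=cv2.INTER_CUBIC))
np.save('w3E.npy',c[4])"
```

```text
time_s: 9.63
eef_pos: [0.6162, 0.1003, 0.2912]
tool_rot: [0.0, 0.667, 0.745, 0.002]
wrist_force: [0.8, 0.3, 0.3]
grip_width: 0.0497
time_s: 9.88
eef_pos: [0.6176, 0.0928, 0.2894]
tool_rot: [-0.0, 0.672, 0.74, -0.0]
wrist_force: [0.7, -0.3, 0.0]
grip_width: 0.0499
slide [1.000e-04 1.400e-03 2.039e-01] spin -0.0027 j6 -0.137 yaw 5.5
```

View pics/w3b.png

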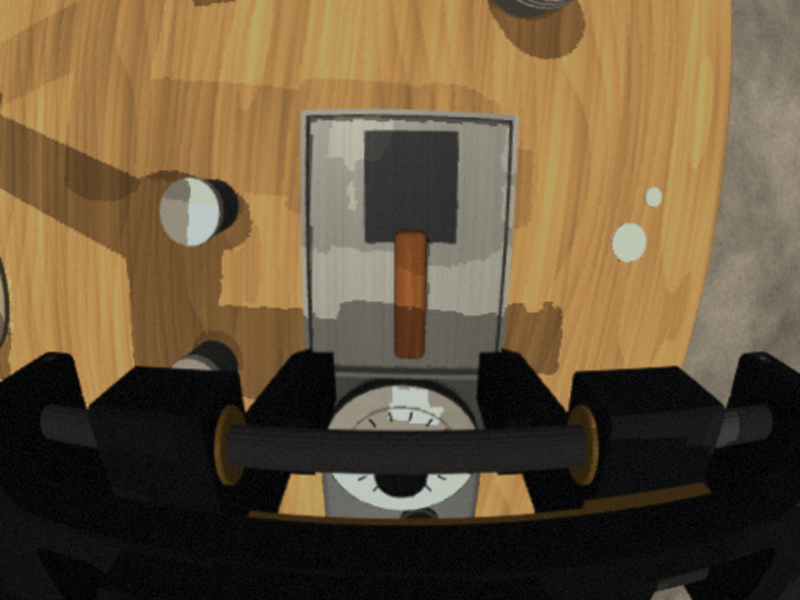

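Handle is at (395-427, 232-356), nearly in line with the jaws. Compute the position and descend.

```bash
python3 -c "
from h import *
c=list(cam('wrist')); c[4]=np.load('w3E.npy'); k=.64
for u,v,z in [(410.5,232,.095),(409.5,357,.095),(303,112,.086),(517,118,.086),(411,130,.078)]: print(plane(c,(u*k,v*k),z).round(4))
"
python3 -m creep '{"slide":[[0,0.001,0.04],[0,0.001,0.08],[0,0.001,0.12],[0,0.001,0.16],[0,0.001,0.185],[0,0.001,0.185],[0,0.001,0.185]],"spin":[0,0,0,0,0,0,0]}'
```

```text
[0.6188 0.116 ]
[0.6278 0.0191]
[0.5317 0.1976]
[0.6885 0.2087]
[0.612  0.1904]
time_s: 10.52
eef_pos: [0.6185, 0.0932, 0.1044]
tool_rot: [-0.001, 0.672, 0.741, -0.001]
wrist_force: [-0.8, 0.5, 0.3]
grip_width: 0.0502
```

```bash
python3 -m creep '{"slide":[[0,0.002,0.01],[0,0.002,0.0195],[0,0.002,0.0195],[0,0.002,0.0195]],"spin":[0,0,0,0]}'
python3 -m creep '{"slide":[[0,0,0],[0,0,0],[0,0,0],[0,0,0],[0,0,0],[0,0,0],[0,0,0]],"spin":[0,0,0,0,0,0,0]}' 0.01 25
python3 -m creep '{"slide":[[0,0,-0.02],[0,0,-0.05],[0,0,-0.09],[0,0,-0.13],[0,0,-0.17],[0,0,-0.2],[0,0,-0.2],[0,0,-0.2]],"spin":[0,0,0,0,0,0,0,0]}'
python3 -c "
from h import *
go((.506,.30,.285),90);go((.506,.30,.285),-90)"
```

```text
time_s: 10.85
eef_pos: [0.6204, 0.0943, 0.0855]
tool_rot: [0.0, 0.671, 0.741, 0.0]
wrist_force: [0.0, 0.7, 0.3]
grip_width: 0.0496
time_s: 11.43
eef_pos: [0.6204, 0.0944, 0.0854]
tool_rot: [0.0, 0.671, 0.741, 0.0]
wrist_force: [0.4, 0.4, 0.4]
grip_width: 0.0238
time_s: 12.1
eef_pos: [0.6204, 0.0944, 0.2863]
tool_rot: [0.001, 0.671, 0.741, 0.001]
wrist_force: [0.2, -0.0, -2.3]
grip_width: 0.0238
slide [ 0.2159 -0.0935  0.001 ] spin -1.4718 j6 -0.136 yaw 5.7
slide [ 0.2159 -0.0935  0.001 ] spin -1.4718 j6 -0.136 yaw 5.7
```

```bash
python3 -m creep '{"slide":[[0.216,-0.094,-0.03],[0.216,-0.094,-0.03],[0.216,-0.094,-0.03],[0.216,-0.094,-0.03],[0.216,-0.094,-0.03],[0.216,-0.094,-0.03],[0.216,-0.094,-0.03],[0.216,-0.094,-0.03],[0.216,-0.094,-0.03],[0.216,-0.094,-0.03]],"spin":[-0.12,-0.24,-0.36,-0.48,-0.6,-0.72,-0.84,-0.96,-1.08,-1.2]}' >/dev/null
python3 -m creep '{"slide":[[0,0,0],[0,0,0],[0,0,0],[0,0,0],[0,0,0]],"spin":[-0.12,-0.24,-0.27,-0.27,-0.27]}'
python3 -c "
from h import *
c,im=grab('wrist','w4'); cv2.imwrite('pics/w4b.png',cv2.convertScaleAbs(cv2.resize(im,(800,600),interpolation=cv2.INTER_CUBIC),alpha=1.6))
np.save('w4E.npy',c[4])"
```

```text
time_s: 13.35
eef_pos: [0.5051, 0.2999, 0.3135]
tool_rot: [-0.001, 0.002, 1.0, -0.001]
wrist_force: [0.5, -0.1, -1.3]
grip_width: 0.0234
```

View pics/w4b.png

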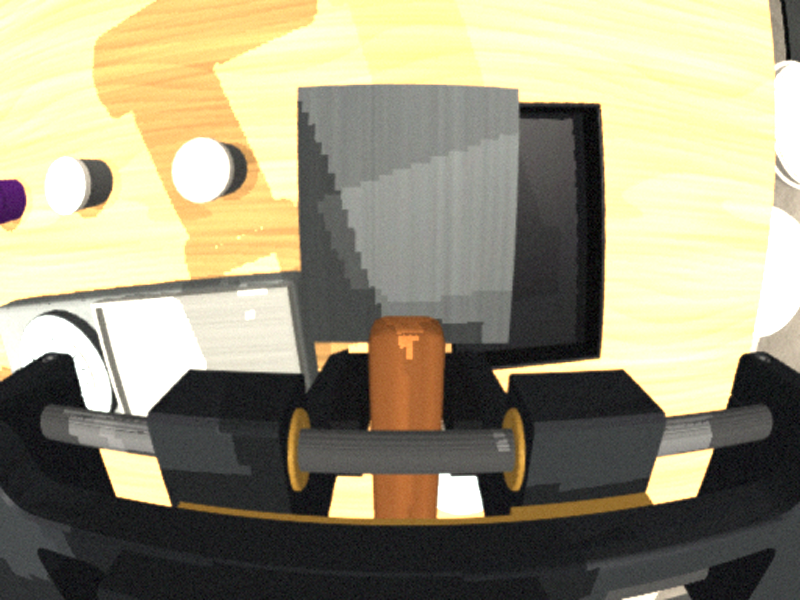

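Scraper held straight. The tray's +y rim corners are at (600,104) and (600,357).

```bash
python3 -c "
from h import *
c=list(cam('wrist')); c[4]=np.load('w4E.npy'); k=.64
a,b=[plane(c,(u*k,v*k),.045) for u,v in [(600,104),(600,357)]]
d=(b-a)/np.linalg.norm(b-a); n=np.array([d[1],-d[0]]); print(a,b,np.linalg.norm(b-a),np.degrees(np.arctan2(d[1],d[0])),'centre',(a+b)/2+.075*n)
s=cam('scene');print([plane(s,(u*k,v*k),.045).round(4) for u,v in [(614,328),(686,345),(668,453)]])
d2=cam('side');print([plane(d2,p,.045).round(4) for p in [(216,125),(269,121),(273,144),(218,148)]])
"
```

```text
[0.36819048 0.47640599] [0.61426599 0.49545266] 0.24681153444025447 4.425966544775718 centre [0.49701605 0.41115298]
[array([0.3883, 0.3341]), array([0.37  , 0.4786]), array([0.6264, 0.4901])]
[array([0.3752, 0.4529]), array([0.6249, 0.4597]), array([0.6261, 0.2774]), array([0.382 , 0.2732])]
```

```bash
python3 -c "
from h import *
go((.510,.412,.08),94.4)"
```

```text
slide [-0.005   0.1123  0.2338] spin -0.0801 j6 -1.233 yaw 89.8
```

```bash
python3 -m creep '{"slide":[[-0.005,0.04,0],[-0.005,0.08,0],[-0.005,0.112,0],[-0.005,0.112,0.03],[-0.005,0.112,0.07],[-0.005,0.112,0.11],[-0.005,0.112,0.15],[-0.005,0.112,0.19],[-0.005,0.112,0.22],[-0.005,0.112,0.22]],"spin":[-0.08,-0.08,-0.08,-0.08,-0.08,-0.08,-0.08,-0.08,-0.08,-0.08]}'
python3 -m creep '{"slide":[[0,0,0.015],[0,0,0.03],[0,0,0.045],[0,0,0.06],[0,0,0.07],[0,0,0.074],[0,0,0.0745],[0,0,0.0745],[0,0,0.0745]],"spin":[0,0,0,0,0,0,0,0,0]}'
python3 -c "
from h import *
go((.510,.412,.018),94.4)"
```

```text
time_s: 14.23
eef_pos: [0.5077, 0.4104, 0.0881]
tool_rot: [-0.006, -0.039, 0.999, -0.003]
wrist_force: [-1.3, -0.0, -2.0]
grip_width: 0.0238
time_s: 14.98
eef_pos: [0.5111, 0.4123, 0.0219]
tool_rot: [0.001, -0.039, 0.999, 0.0]
wrist_force: [0.2, -0.4, -1.4]
grip_width: 0.0236
slide [ 0.0011 -0.0002  0.0039] spin 0.0013 j6 -1.15 yaw 94.5
```

```bash
python3 -m creep '{"slide":[[0,0,0.002],[0,0,0.0035],[0,0,0.0035],[0,0,0.0035]],"spin":[0,0,0,0]}'
python3 -m creep '{"slide":[[0,0,0],[0,0,0],[0,0,0],[0,0,0],[0,0,-0.02],[0,0,-0.06],[0,0,-0.1],[0,0,-0.14],[0,0,-0.18],[0,0,-0.22]],"spin":[0,0,0,0,0,0,0,0,0,0]}' 0.055
python3 -m creep '{"slide":[[0,0,-0.04],[0,0,-0.08],[0,0,-0.08],[0,0,-0.08]],"spin":[0,0,0,0]}'
python3 -c "
from h import *
go((.629,-.0815,.28),94.5); go((.629,-.0815,.28),40)
c,im=grab('scene','s2'); cv2.imwrite('pics/s2b.png',cv2.resize(im[90:330,190:510],(800,600),interpolation=cv2.INTER_CUBIC))"
```

```text
time_s: 15.32
eef_pos: [0.5108, 0.4121, 0.0175]
tool_rot: [0.0, -0.039, 0.999, 0.0]
wrist_force: [0.4, 0.4, 0.7]
grip_width: 0.024
time_s: 16.15
eef_pos: [0.5101, 0.4118, 0.2395]
tool_rot: [0.0, -0.039, 0.999, 0.0]
wrist_force: [1.5, 0.5, 1.1]
grip_width: 0.055
time_s: 16.48
eef_pos: [0.5108, 0.4122, 0.3195]
tool_rot: [0.002, -0.039, 0.999, 0.001]
wrist_force: [0.9, -0.9, -0.4]
grip_width: 0.0551
slide [-0.079  -0.5015  0.0388] spin -0.0003 j6 -1.15 yaw 94.5
slide [-0.079  -0.5015  0.0388] spin 0.9509 j6 -1.15 yaw 94.5
```

View pics/s2b.png

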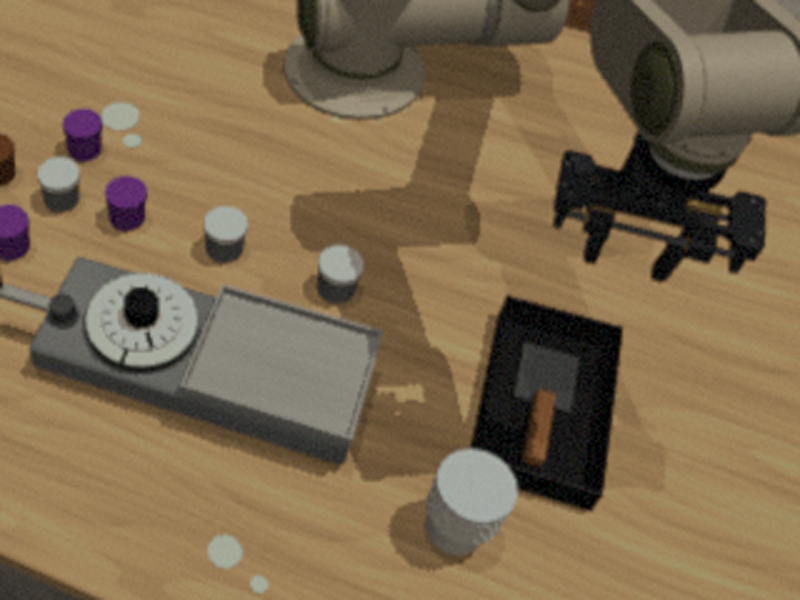

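Scraper lies flat in the tray at (540,400), the pan is empty and the lever is released. Now go above the knob and measure the mark.

```bash
python3 -m creep '{"slide":[[-0.04,-0.25,0],[-0.04,-0.25,0],[-0.04,-0.25,0],[-0.04,-0.25,0],[-0.04,-0.25,0],[-0.04,-0.25,0],[-0.04,-0.25,0],[-0.04,-0.25,0]],"spin":[0,0,0,0,0,0,0,0]}' 0.064 >/dev/null
python3 -m creep '{"slide":[[-0.089,-0.25,0],[-0.089,-0.25,0],[-0.089,-0.25,0],[-0.089,-0.25,0],[-0.089,-0.25,0],[-0.089,-0.25,0],[-0.089,-0.25,0],[-0.089,-0.25,0],[-0.089,-0.25,0],[-0.089,-0.25,0]],"spin":[0,0,0,0,0,0,0,0,0,0]}'
python3 -c "
from h import *
go((.629,-.0815,.097),94.5)
c,im=grab('wrist','w5'); cv2.imwrite('pics/w5b.png',cv2.resize(im[60:240,100:340],(800,600),interpolation=cv2.INTER_CUBIC))
np.save('w5E.npy',c[4])"
```

```text
time_s: 18.03
eef_pos: [0.6781, -0.0742, 0.3167]
tool_rot: [-0.001, -0.04, 0.999, 0.0]
wrist_force: [0.2, -0.5, 0.6]
grip_width: 0.0643
slide [ 0.0493 -0.0035  0.2198] spin 0.0018 j6 -1.933 yaw 94.6
```

View pics/w5b.png

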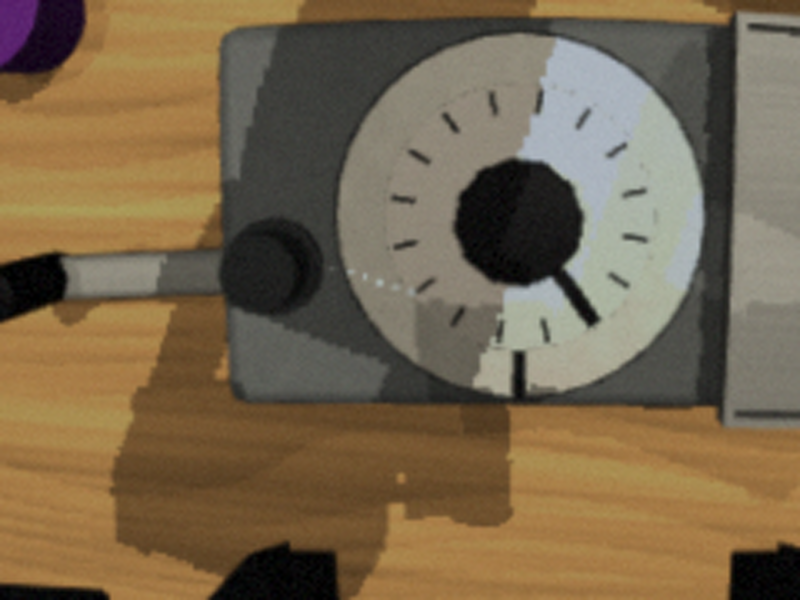

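```bash
python3 -c "
from h import *
c=list(cam('wrist')); c[4]=np.load('w5E.npy')
P=lambda u,v,z: plane(c,(100+.3*u,60+.3*v),z)
h=(P(338,215,.078)+P(703,215,.078))/2; h[0]=((P(520,33,.078)+P(520,397,.078))/2)[0]
print('housing',h.round(4),'knob',P(519,221,.1165).round(4),'card',((P(387,219,.0835)+P(657,219,.0835))/2).round(4),((P(520,82,.0835)+P(520,350,.0835))/2).round(4))
m1,m2,n1,n2=P(562,277,.0835),P(594,323,.0835),P(519,352,.079),P(519,396,.079)
A=lambda p:np.degrees(np.arctan2(p[1]-h[1],p[0]-h[0]))
print([A(p).round(1) for p in (m1,m2,n1,n2)],'dir',np.degrees(np.arctan2(*(m2-m1)[::-1])).round(1),np.degrees(np.arctan2(*(n2-n1)[::-1])).round(1))
print(np.linalg.norm(n2-h),np.linalg.norm(m2-h))
go((h[0],h[1],.097),94.5)"
```

```text
housing [ 0.6309 -0.0833] knob [ 0.6299 -0.0832] card [ 0.6307 -0.0825] [ 0.6306 -0.0832]
[np.float64(40.0), np.float64(39.8), np.float64(4.2), np.float64(4.3)] dir 39.6 4.5
0.06965160340548511 0.04888049236835506
slide [ 0.0477 -0.0055  0.2202] spin 0.0021 j6 -1.933 yaw 94.6
```

Very consistent: centre (.6306,-.0831), mark at 39.9°, needle at 4.3°, so turn 35.6° clockwise (+0.62 spin).

```bash
python3 -m creep '{"slide":[[0.024,-0.0055,0],[0.0477,-0.0055,0.02],[0.0477,-0.0055,0.06],[0.0477,-0.0055,0.1],[0.0477,-0.0055,0.14],[0.0477,-0.0055,0.18],[0.0477,-0.0055,0.205],[0.0477,-0.0055,0.219],[0.0477,-0.0055,0.219],[0.0477,-0.0055,0.219]],"spin":[0,0,0,0,0,0,0,0,0,0]}' 0.064 12
python3 -m creep '{"slide":[[0,0,0],[0,0,0],[0,0,0],[0,0,0],[0,0,0],[0,0,0]],"spin":[0,0,0,0,0,0]}' 0.035 12
python3 -m creep '{"slide":[[0,0,0],[0,0,0],[0,0,0],[0,0,0],[0,0,0],[0,0,0],[0,0,0],[0,0,0],[0,0,0],[0,0,0]],"spin":[0.07,0.14,0.21,0.28,0.35,0.42,0.49,0.56,0.62,0.62]}'
python3 -m creep '{"slide":[[0,0,0],[0,0,0],[0,0,0],[0,0,0],[0,0,0],[0,0,-0.03],[0,0,-0.07],[0,0,-0.11],[0,0,-0.15]],"spin":[0,0,0,0,0,0,0,0,0]}' 0.064
python3 -m creep '{"slide":[[-0.04,0.02,-0.03],[-0.05,0.03,-0.06],[-0.05,0.03,-0.06],[-0.05,0.03,-0.06]],"spin":[0,0,0,0]}'
python3 -c "
from h import *
c,im=grab('wrist','w6'); np.save('w6E.npy',c[4])
h=proj(c,(.6307,-.083,.0835)); print(h); x,y=int(h[0]-90),int(max(0,h[1]-70)); print(x,y)
cv2.imwrite('pics/w6b.png',cv2.resize(im[y:y+150,x:x+200],(800,600),interpolation=cv2.INTER_CUBIC))"
```

```text
time_s: 18.92
eef_pos: [0.6311, -0.0842, 0.0987]
tool_rot: [-0.0, -0.04, 0.999, 0.0]
wrist_force: [-0.2, -0.1, 1.5]
grip_width: 0.0643
time_s: 19.42
eef_pos: [0.6314, -0.0831, 0.0997]
tool_rot: [0.001, -0.039, 0.999, 0.002]
wrist_force: [0.8, 11.2, 4.6]
grip_width: 0.0432
time_s: 20.25
eef_pos: [0.6313, -0.0839, 0.0997]
tool_rot: [0.0, 0.269, 0.963, 0.001]
wrist_force: [-2.0, 7.6, 5.4]
grip_width: 0.0438
time_s: 21.0
eef_pos: [0.6308, -0.0856, 0.2501]
tool_rot: [-0.0, 0.268, 0.964, -0.0]
wrist_force: [0.2, -0.8, 0.5]
grip_width: 0.0639
time_s: 21.33
eef_pos: [0.6906, -0.0858, 0.3097]
tool_rot: [0.002, 0.267, 0.964, -0.0]
wrist_force: [-0.6, 0.2, -0.6]
grip_width: 0.0641
[236.63879573 120.4873746 ]
146 50
```

View pics/w6b.png

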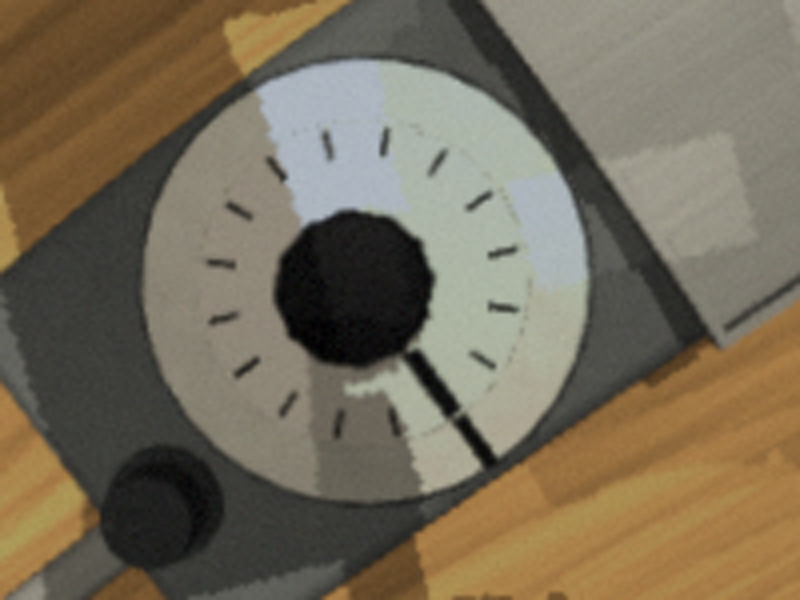

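Zero bar (415,352)-(457,412) runs straight into the needle ending at (490,462): aligned. Next, tubs and neighbours.

```bash
python3 -c "
from h import *
c=list(cam('wrist')); c[4]=np.load('w1E.npy');k=.64
for n,u,v in [('T1',142,166),('purpleR',233,160),('brown',68,164),('purpleB',130,267),('purpleT',138,70),('T2',390,162),('T3',567,183)]: print(n,plane(c,(u*k,v*k),.058).round(4))
go((.50,-.1,.33),50)"
```

```text
T1 [ 0.4387 -0.2998]
purpleR [ 0.4327 -0.1981]
brown [ 0.434  -0.4027]
purpleB [ 0.5437 -0.3167]
purpleT [ 0.3396 -0.3129]
T2 [ 0.4274 -0.0508]
T3 [0.4277 0.1144]
slide [ 0.155  -0.1099 -0.0223] spin 0.1564 j6 -1.323 yaw 59.0
```

```bash
python3 -m creep '{"slide":[[0.155,-0.11,-0.02],[0.155,-0.11,-0.02],[0.155,-0.11,-0.02],[0.155,-0.11,-0.02],[0.155,-0.11,-0.02],[0.155,-0.11,-0.02],[0.155,-0.11,-0.02],[0.155,-0.11,-0.02]],"spin":[0.16,0.16,0.16,0.16,0.16,0.16,0.16,0.16]}' 0.086 >/dev/null
python3 - <<'E'
from h import *
c,im=grab('wrist','w7'); np.save('w7E.npy',c[4])
hsv=cv2.cvtColor(im,cv2.COLOR_BGR2HSV); m=(hsv[...,1]<75)&(hsv[...,2]>95)
for a,ce,b in blobs(m,150): print(a,ce.round(1),b,plane(c,ce,.058).round(4))
cv2.imwrite('pics/w7b.png',cv2.resize(im,(800,600),interpolation=cv2.INTER_CUBIC))
for p in [(.439,-.3),(.4285,-.05),(.4285,.115)]: print(proj(c,(*p,.058))/.64)
E
```

```text
1250 [343.7  24.8] [324   6  41  39] [0.4277 0.1132]
12367 [411.7 136.7] [336  49 151 174] [0.6185 0.0973]
1508 [252.1  95.3] [231  74  44  44] [ 0.4267 -0.0523]
708 [ 81.6 122.4] [ 69 106  27  34] [ 0.2747 -0.2702]
181 [107.8 122.6] [101 115  14  16] [ 0.3093 -0.2356]
4991 [321.3 216.1] [280 175  95  99] [ 0.6249 -0.0863]
969 [135.  213.7] [118 195  35  37] [ 0.4389 -0.3032]
222 [455.6 216.9] [448 208  16  19] [0.791  0.0977]
217 [506.2 225.6] [496 212  16  26] [0.9057 0.195 ]
[213.01377531 332.05206274]
[397.32623411 148.76793548]
[538.99310327  38.34027649]
```

View pics/w7b.png

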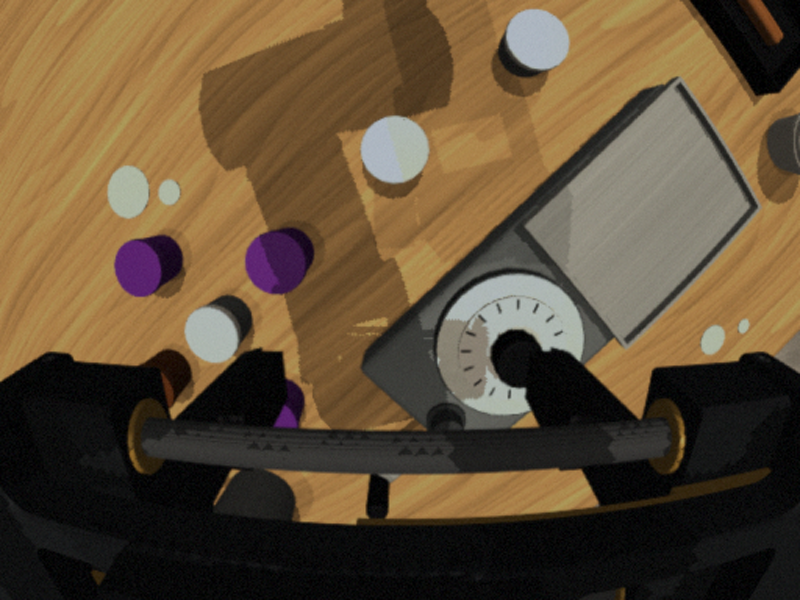

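Three tubs as before (white at (213,332), (397,149), (537,40)), pan empty. Pick tub at (.439,-.302).

```bash
python3 -c "
from h import *
go((.439,-.302,.041),50)"
```

```text
slide [-0.0842 -0.1937  0.2861] spin -0.0035 j6 -1.299 yaw 49.8
```

```bash
python3 -m creep '{"slide":[[-0.084,-0.194,0.02],[-0.084,-0.194,0.02],[-0.084,-0.194,0.02],[-0.084,-0.194,0.02],[-0.084,-0.194,0.02],[-0.084,-0.194,0.02],[-0.084,-0.194,0.06],[-0.084,-0.194,0.1],[-0.084,-0.194,0.13],[-0.084,-0.194,0.13]],"spin":[0,0,0,0,0,0,0,0,0,0]}' 0.086 20
python3 -c "
from h import *
go((.439,-.302,.041),50)"
```

```text
time_s: 22.93
eef_pos: [0.4377, -0.3003, 0.192]
tool_rot: [-0.005, 0.344, 0.939, 0.003]
wrist_force: [-1.6, 0.0, -1.0]
grip_width: 0.0862
slide [-0.0039 -0.0007  0.151 ] spin -0.0033 j6 -1.694 yaw 49.8
```

```bash
python3 -m creep '{"slide":[[-0.001,0,0.03],[-0.001,0,0.07],[-0.001,0,0.1],[-0.001,0,0.13],[-0.001,0,0.145],[-0.001,0,0.155],[-0.001,0,0.155],[-0.001,0,0.155]],"spin":[0,0,0,0,0,0,0,0]}' 
python3 -m creep '{"slide":[[0,0,0],[0,0,0],[0,0,0],[0,0,0],[0,0,0],[0,0,0],[0,0,0]],"spin":[0,0,0,0,0,0,0]}' 0.045 20
python3 -m creep '{"slide":[[0,0,-0.03],[0,0,-0.07],[0,0,-0.11],[0,0,-0.15],[0,0,-0.17],[0,0,-0.17],[0,0,-0.17]],"spin":[0,0,0,0,0,0,0]}'
python3 -c "
from h import *
go((.587,.040,.2),4.5)"
```

```text
time_s: 23.6
eef_pos: [0.4405, -0.3035, 0.0442]
tool_rot: [0.001, 0.344, 0.939, -0.0]
wrist_force: [0.7, 0.3, 0.5]
grip_width: 0.0862
time_s: 24.18
eef_pos: [0.4398, -0.3033, 0.0439]
tool_rot: [0.001, 0.344, 0.939, -0.0]
wrist_force: [-1.0, 0.3, 5.2]
grip_width: 0.0593
time_s: 24.77
eef_pos: [0.4395, -0.3028, 0.2131]
tool_rot: [0.0, 0.344, 0.939, -0.0]
wrist_force: [-1.1, -0.2, -2.2]
grip_width: 0.0591
slide [0.1086 0.357  0.0131] spin 0.7905 j6 -1.694 yaw 49.8
```

```bash
python3 -m creep '{"slide":[[0.108,0.357,0.01],[0.108,0.357,0.01],[0.108,0.357,0.01],[0.108,0.357,0.01],[0.108,0.357,0.01],[0.108,0.357,0.01],[0.108,0.357,0.01],[0.108,0.357,0.01],[0.108,0.357,0.01],[0.108,0.357,0.01]],"spin":[0.08,0.16,0.24,0.32,0.4,0.48,0.56,0.64,0.72,0.79]}' >/dev/null
python3 -m creep '{"slide":[[0,0,0],[0,0,0],[0,0,0]],"spin":[0,0,0]}'
python3 -c "
from h import *
go((.587,.040,.1175),4.5)"
```

```text
time_s: 25.85
eef_pos: [0.587, 0.0384, 0.202]
tool_rot: [-0.001, 0.678, 0.735, -0.001]
wrist_force: [0.3, -0.8, -1.9]
grip_width: 0.0593
slide [0.0015 0.0003 0.0845] spin 0.0013 j6 -0.215 yaw 4.6
```

```bash
python3 -m creep '{"slide":[[0.001,0,0.03],[0.001,0,0.06],[0.001,0,0.075],[0.001,0,0.082],[0.001,0,0.0855],[0.001,0,0.0855],[0.001,0,0.0855],[0.001,0,0.0855]],"spin":[0,0,0,0,0,0,0,0]}' 
python3 -m creep '{"slide":[[0,0,0],[0,0,0],[0,0,0],[0,0,0],[0,0,0],[0,0,0],[0,0,-0.02],[0,0,-0.05],[0,0,-0.09],[0,0,-0.13]],"spin":[0,0,0,0,0,0,0,0,0,0]}' 0.086
python3 -c "
from h import *
go((.427,-.052,.19),4.5)"
```

```text
time_s: 26.52
eef_pos: [0.588, 0.0401, 0.1189]
tool_rot: [0.001, 0.679, 0.734, 0.001]
wrist_force: [-0.0, 0.3, -2.3]
grip_width: 0.059
time_s: 27.35
eef_pos: [0.587, 0.0404, 0.2489]
tool_rot: [-0.001, 0.679, 0.734, -0.0]
wrist_force: [0.2, 0.5, -0.2]
grip_width: 0.0861
slide [-0.0795 -0.1667  0.0592] spin 0.0005 j6 -0.211 yaw 4.5
```

```bash
cat > tubs.py <<'E'
from h import *
c,im=grab('scene','chk')
hsv=cv2.cvtColor(im,cv2.COLOR_BGR2HSV); m=(hsv[...,1]<60)&(hsv[...,2]>120)
for a,ce,b in blobs(m,60):
    for z in (.058,.132):
        p=plane(c,ce,z)
        if a<400 and .3<p[0]<.72 and -.4<p[1]<.25: print(z,a,ce.round(0),p.round(4))
E
python3 tubs.py
python3 -m creep '{"slide":[[-0.08,-0.167,0],[-0.08,-0.167,0],[-0.08,-0.167,0],[-0.08,-0.167,0],[-0.08,-0.167,0],[-0.08,-0.167,0.04],[-0.08,-0.167,0.06],[-0.08,-0.167,0.06],[-0.08,-0.167,0.06]],"spin":[0,0,0,0,0,0,0,0,0]}'
python3 -c "
from h import *
go((.427,-.052,.043),4.5)"
```

```text
0.058 137 [238. 136.] [ 0.3023 -0.2713]
0.132 137 [238. 136.] [ 0.3684 -0.2365]
0.058 194 [334. 197.] [0.4255 0.142 ]
0.132 194 [334. 197.] [0.4835 0.1496]
0.058 71 [200. 208.] [ 0.6484 -0.2395]
0.132 71 [200. 208.] [ 0.6917 -0.2068]
time_s: 28.15
eef_pos: [0.4273, -0.0526, 0.1878]
tool_rot: [-0.001, 0.679, 0.734, -0.0]
wrist_force: [0.4, -0.7, 0.5]
grip_width: 0.0861
slide [ 5.000e-04 -1.000e-04  1.448e-01] spin 0.0004 j6 -0.478 yaw 4.5
```

Tub 3 has shifted ~25 mm in +y (the knock). Check tub 2 in the wrist view before descending.

Run:
```python
from h import *
c,im=grab('wrist','w8'); np.save('w8E.npy',c[4])
hsv=cv2.cvtColor(im,cv2.COLOR_BGR2HSV); m=(hsv[...,1]<75)&(hsv[...,2]>95)
for a,ce,b in blobs(m,100): print(a,ce.round(1),b,plane(c,ce,.058).round(4))
print(proj(c,(.427,-.052,.058))/.64)
cv2.imwrite('pics/w8b.png',cv2.resize(im,(800,600),interpolation=cv2.INTER_CUBIC))
```

```text
384 [271.6   3.8] [247   0  50  11] [0.4247 0.1146]
15455 [457.5  74.3] [397   0 115 162] [0.6223 0.0808]
752 [ 17.5 118.7] [ 6 79 22 78] [0.143 0.003]
246 [  8.2 165.6] [  0 145  21  39] [ 0.1196 -0.0535]
3065 [259.1 180.8] [228 150  63  62] [ 0.4266 -0.0508]
942 [402.  174.3] [386 157  49  52] [ 0.5686 -0.0321]
5517 [444.  204.9] [391 161 106 108] [ 0.631  -0.0606]
188 [153.6 306.5] [145 300  18  14] [ 0.314  -0.2128]
160 [370.1 310.4] [363 301  16  17] [ 0.5718 -0.1988]
161 [142.6 322.5] [136 313  14  17] [ 0.2959 -0.2428]
[405.38653804 284.37242019]
```

View pics/w8b.png

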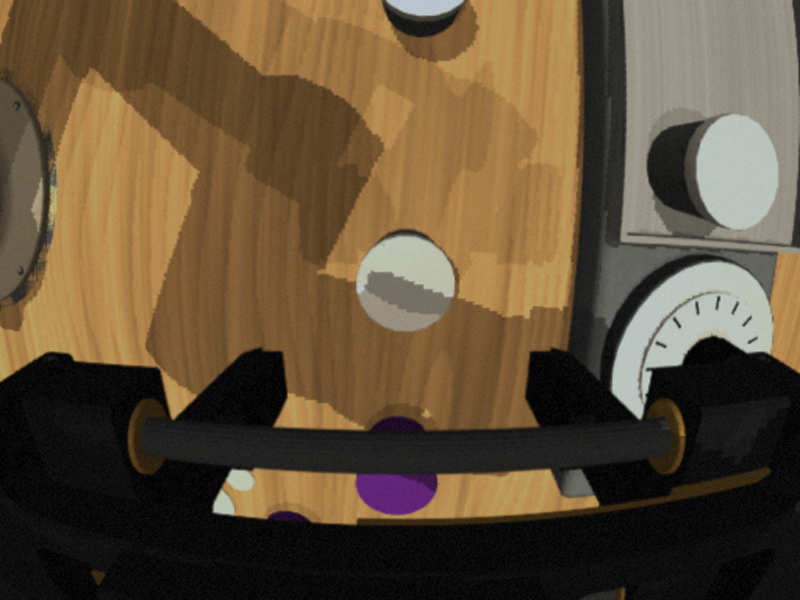

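Tub 2 is where expected (405,284), and tub 1 stands in the pan (738,172). Grasp tub 2.

```bash
python3 -m creep '{"slide":[[0,0,0.03],[0,0,0.07],[0,0,0.1],[0,0,0.125],[0,0,0.14],[0,0,0.145],[0,0,0.145],[0,0,0.145]],"spin":[0,0,0,0,0,0,0,0]}' 
python3 -m creep '{"slide":[[0,0,0],[0,0,0],[0,0,0],[0,0,0],[0,0,0],[0,0,0],[0,0,0]],"spin":[0,0,0,0,0,0,0]}' 0.045 20
python3 -m creep '{"slide":[[0,0,-0.03],[0,0,-0.07],[0,0,-0.11],[0,0,-0.15],[0,0,-0.17],[0,0,-0.17],[0,0,-0.17]],"spin":[0,0,0,0,0,0,0]}'
python3 -c "
from h import *
go((.6505,.1026,.21),4.5)"
```

```text
time_s: 28.87
eef_pos: [0.4284, -0.0529, 0.0439]
tool_rot: [0.001, 0.679, 0.735, 0.0]
wrist_force: [-0.1, 0.4, 0.2]
grip_width: 0.0858
time_s: 29.45
eef_pos: [0.4275, -0.0526, 0.0432]
tool_rot: [0.0, 0.679, 0.735, 0.0]
wrist_force: [-0.4, 0.3, 6.7]
grip_width: 0.0589
time_s: 30.03
eef_pos: [0.4272, -0.0525, 0.2127]
tool_rot: [0.0, 0.679, 0.734, 0.0]
wrist_force: [-0.3, -0.2, -2.3]
grip_width: 0.0591
slide [0.137  0.2349 0.0029] spin 0.0005 j6 -0.478 yaw 4.5
```

```bash
python3 -m creep '{"slide":[[0.137,0.235,0],[0.137,0.235,0],[0.137,0.235,0],[0.137,0.235,0],[0.137,0.235,0],[0.137,0.235,0],[0.137,0.235,0],[0.137,0.235,0],[0.137,0.235,0],[0.137,0.235,0]],"spin":[0,0,0,0,0,0,0,0,0,0]}'
python3 -m creep '{"slide":[[0,0,0.03],[0,0,0.06],[0,0,0.08],[0,0,0.09],[0,0,0.0945],[0,0,0.0965],[0,0,0.0965],[0,0,0.0965]],"spin":[0,0,0,0,0,0,0,0]}' 
python3 -m creep '{"slide":[[0,0,0],[0,0,0],[0,0,0],[0,0,0],[0,0,0],[0,0,0],[0,0,-0.02],[0,0,-0.05],[0,0,-0.09],[0,0,-0.13]],"spin":[0,0,0,0,0,0,0,0,0,0]}' 0.086
python3 tubs.py
python3 -c "
from h import *
go((.426,.141,.25),4.5)"
```

```text
time_s: 30.87
eef_pos: [0.6499, 0.1021, 0.2106]
tool_rot: [-0.001, 0.679, 0.734, -0.001]
wrist_force: [0.4, -0.6, -1.7]
grip_width: 0.0591
time_s: 31.53
eef_pos: [0.6513, 0.1024, 0.1177]
tool_rot: [0.001, 0.679, 0.734, 0.001]
wrist_force: [-0.0, -1.1, -1.7]
grip_width: 0.059
time_s: 32.37
eef_pos: [0.6503, 0.1026, 0.2473]
tool_rot: [-0.001, 0.679, 0.734, -0.001]
wrist_force: [0.2, -1.4, 1.2]
grip_width: 0.0862
0.058 136 [238. 136.] [ 0.3022 -0.2715]
0.132 136 [238. 136.] [ 0.3683 -0.2367]
0.058 71 [200. 208.] [ 0.6485 -0.2396]
0.132 71 [200. 208.] [ 0.6918 -0.2069]
slide [ 0.0562 -0.2227  0.004 ] spin 0.0006 j6 -0.102 yaw 4.5
```

```bash
python3 -m creep '{"slide":[[0.056,-0.223,0],[0.056,-0.223,0],[0.056,-0.223,0],[0.056,-0.223,0],[0.056,-0.223,0],[0.056,-0.223,0.03],[0.056,-0.223,0.06],[0.056,-0.223,0.06],[0.056,-0.223,0.06]],"spin":[0,0,0,0,0,0,0,0,0]}'
python3 - <<'E'
from h import *
c,im=grab('wrist','w9')
hsv=cv2.cvtColor(im,cv2.COLOR_BGR2HSV); m=(hsv[...,1]<75)&(hsv[...,2]>95)
for a,ce,b in blobs(m,300): print(a,ce.round(1),b,plane(c,ce,.058).round(4))
print(proj(c,(.426,.141,.058)),proj(c,(.428,.115,.058)))
go((.426,.141,.043),4.5)
E
```

```text
time_s: 33.17
eef_pos: [0.4242, 0.1407, 0.1863]
tool_rot: [-0.0, 0.679, 0.734, -0.001]
wrist_force: [-0.3, -0.5, 0.6]
grip_width: 0.0859
10251 [436.6 186.4] [382 135 129 131] [0.6104 0.1528]
3070 [257.9 184.4] [227 154  63  62] [0.4225 0.1392]
[261.81107291 182.83536015] [261.67611617 209.3579663 ]
slide [0.0002 0.0008 0.1442] spin 0.0003 j6 -0.025 yaw 4.5
```

```bash
python3 -m creep '{"slide":[[-0.0015,-0.002,0.03],[-0.0015,-0.002,0.07],[-0.0015,-0.002,0.1],[-0.0015,-0.002,0.125],[-0.0015,-0.002,0.14],[-0.0015,-0.002,0.1435],[-0.0015,-0.002,0.1435],[-0.0015,-0.002,0.1435]],"spin":[0,0,0,0,0,0,0,0]}' 
python3 -m creep '{"slide":[[0,0,0],[0,0,0],[0,0,0],[0,0,0],[0,0,0],[0,0,0],[0,0,0]],"spin":[0,0,0,0,0,0,0]}' 0.045 20
python3 -m creep '{"slide":[[0,0,-0.03],[0,0,-0.07],[0,0,-0.11],[0,0,-0.15],[0,0,-0.17],[0,0,-0.17],[0,0,-0.17]],"spin":[0,0,0,0,0,0,0]}'
python3 -c "
from h import *
go((.5783,.1552,.21),4.5)"
```

```text
time_s: 33.88
eef_pos: [0.4236, 0.1391, 0.0439]
tool_rot: [0.001, 0.679, 0.734, 0.001]
wrist_force: [0.1, -0.2, 0.7]
grip_width: 0.0861
time_s: 34.47
eef_pos: [0.4225, 0.1391, 0.0432]
tool_rot: [0.0, 0.679, 0.734, 0.0]
wrist_force: [-1.6, 0.1, 6.0]
grip_width: 0.0595
time_s: 35.05
eef_pos: [0.422, 0.1391, 0.2126]
tool_rot: [0.0, 0.679, 0.734, 0.0]
wrist_force: [0.7, -0.3, -2.3]
grip_width: 0.059
slide [0.0037 0.1571 0.0028] spin 0.0005 j6 -0.028 yaw 4.5
```

```bash
python3 -m creep '{"slide":[[0.004,0.157,0],[0.004,0.157,0],[0.004,0.157,0],[0.004,0.157,0],[0.004,0.157,0],[0.004,0.157,0],[0.004,0.157,0]],"spin":[0,0,0,0,0,0,0]}'
python3 -m creep '{"slide":[[0,0,0.03],[0,0,0.06],[0,0,0.08],[0,0,0.09],[0,0,0.0955],[0,0,0.098],[0,0,0.098],[0,0,0.098]],"spin":[0,0,0,0,0,0,0,0]}' 
python3 -m creep '{"slide":[[0,0,0],[0,0,0],[0,0,0],[0,0,0],[0,0,0],[0,0,0],[0,0,-0.02],[0,0,-0.05],[0,0,-0.09],[0,0,-0.13]],"spin":[0,0,0,0,0,0,0,0,0,0]}' 0.086
python3 -m creep '{"slide":[[-0.04,0,-0.03],[-0.08,0,-0.06],[-0.12,0,-0.09],[-0.16,0,-0.1],[-0.2,0,-0.1],[-0.24,0,-0.1],[-0.24,0,-0.1],[-0.24,0,-0.1]],"spin":[0,0,0,0,0,0,0,0]}'
python3 - <<'E'
from h import *
c,im=grab('wrist','w10'); np.save('w10E.npy',c[4])
cv2.imwrite('pics/w10b.png',cv2.resize(im,(800,600),interpolation=cv2.INTER_CUBIC))
E
```

```text
time_s: 35.63
eef_pos: [0.5773, 0.1554, 0.2104]
tool_rot: [-0.002, 0.679, 0.735, -0.002]
wrist_force: [-0.0, -0.7, -2.3]
grip_width: 0.0591
time_s: 36.3
eef_pos: [0.5788, 0.1556, 0.1159]
tool_rot: [0.001, 0.679, 0.735, 0.001]
wrist_force: [0.2, -0.4, -1.8]
grip_width: 0.059
time_s: 37.13
eef_pos: [0.5779, 0.1555, 0.2459]
tool_rot: [-0.001, 0.679, 0.734, -0.001]
wrist_force: [0.8, 0.1, 0.1]
grip_width: 0.0859
time_s: 37.8
eef_pos: [0.5974, -0.0878, 0.3443]
tool_rot: [0.0, 0.68, 0.733, -0.0]
wrist_force: [0.4, -0.2, 0.1]
grip_width: 0.0862
```

View pics/w10b.png

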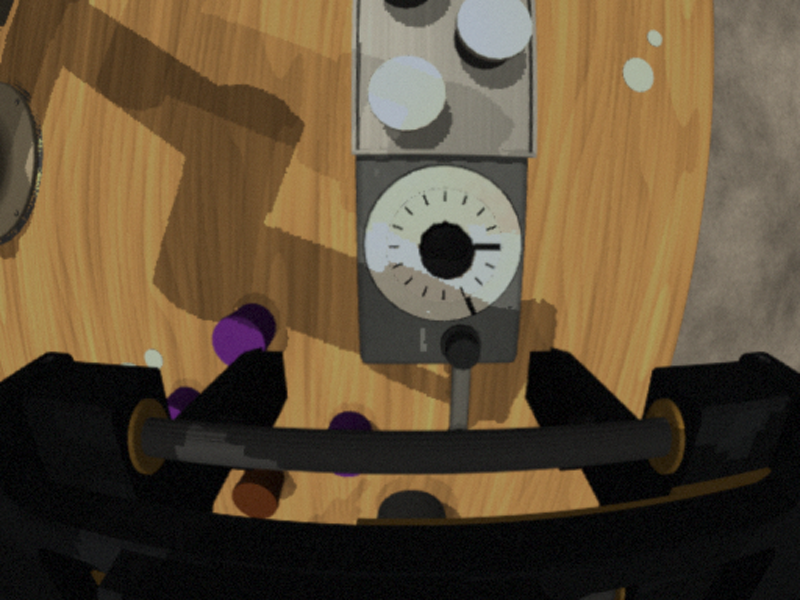

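Tubs are upright in the pan ((407,93), (495,30) and a third at the top edge), the zero mark is still on +x, and the lever is released. Now to the lever.

```bash
python3 -c "
from h import *
go((.667,-.272,.25),-40)"
```

```text
slide [-0.1913  0.0554  0.0943] spin 0.7741 j6 -0.414 yaw 4.4
```

```bash
python3 -m creep '{"slide":[[-0.191,0.055,0],[-0.191,0.055,0],[-0.191,0.055,0],[-0.191,0.055,0],[-0.191,0.055,0.04],[-0.191,0.055,0.08],[-0.191,0.055,0.094],[-0.191,0.055,0.094],[-0.191,0.055,0.094],[-0.191,0.055,0.094]],"spin":[0.11,0.22,0.33,0.44,0.55,0.66,0.77,0.77,0.77,0.77]}' 0.07 10
python3 -m creep '{"slide":[[0,0,0],[0,0,0]],"spin":[0,0]}'
python3 -c "
from h import *
go((.667,-.272,.10),-40)"; python3 tubs.py
```

```text
time_s: 38.68
eef_pos: [0.668, -0.2687, 0.2536]
tool_rot: [0.002, 0.904, 0.428, 0.001]
wrist_force: [0.2, 0.3, -0.5]
grip_width: 0.07
time_s: 38.85
eef_pos: [0.6677, -0.2693, 0.2531]
tool_rot: [0.002, 0.904, 0.427, 0.001]
wrist_force: [0.2, 0.3, -0.3]
grip_width: 0.0706
slide [-0.0026  0.0006  0.1531] spin 0.0093 j6 0.141 yaw -39.5
0.058 137 [238. 136.] [ 0.3023 -0.2713]
0.132 137 [238. 136.] [ 0.3684 -0.2365]
```

```bash
python3 -m creep '{"slide":[[-0.0025,0.0005,0.03],[-0.0025,0.0005,0.07],[-0.0025,0.0005,0.11],[-0.0025,0.0005,0.14],[-0.0025,0.0005,0.152],[-0.0025,0.0005,0.152],[-0.0025,0.0005,0.152]],"spin":[0.009,0.009,0.009,0.009,0.009,0.009,0.009]}'
python3 -m creep '{"slide":[[0,0,0],[0,0,0],[0,0,0],[0,0,0],[0,0,0],[0,0,0],[0,0,0],[0,0,0],[0,0,0]],"spin":[0,0,0,0,0,0,0,0,0]}' 0.015 10
python3 - <<'E'
from h import *
s,M=pose(); print(np.round(s["eef_pos"],4))
p=np.array([.658,-.1775])
for t in range(272,175,-6):
    q=p+.095*np.array([np.cos(np.radians(t)),np.sin(np.radians(t))]); d=M.T@np.array([*(q-s["eef_pos"][:2]),0]); print(t,d.round(4)[:2])
E
```

```text
time_s: 39.48
eef_pos: [0.6667, -0.2724, 0.1005]
tool_rot: [0.001, 0.907, 0.422, 0.001]
wrist_force: [-0.5, -0.7, 0.3]
grip_width: 0.07
time_s: 40.23
eef_pos: [0.6663, -0.2729, 0.0989]
tool_rot: [0.001, 0.907, 0.422, 0.0]
wrist_force: [2.4, -5.0, -0.7]
grip_width: 0.0213
[ 0.6663 -0.2729  0.0989]
272 [-0.0029 -0.0041]
266 [-0.0091 -0.0118]
260 [-0.0146 -0.0201]
254 [-0.0191 -0.029 ]
248 [-0.0227 -0.0382]
242 [-0.0253 -0.0478]
236 [-0.0269 -0.0577]
230 [-0.0274 -0.0676]
224 [-0.0269 -0.0775]
218 [-0.0254 -0.0873]
212 [-0.0228 -0.097 ]
206 [-0.0193 -0.1062]
200 [-0.0148 -0.1151]
194 [-0.0094 -0.1235]
188 [-0.0032 -0.1312]
182 [ 0.0039 -0.1383]
176 [ 0.0116 -0.1445]
```

```bash
python3 -m creep '{"slide":[[-0.003,-0.004,0],[-0.009,-0.012,0],[-0.0145,-0.020,0],[-0.019,-0.029,0],[-0.0227,-0.038,0],[-0.0253,-0.048,0],[-0.0269,-0.0575,0],[-0.0274,-0.0675,0],[-0.0269,-0.0775,0],[-0.0269,-0.0775,0]],"spin":[0,0,0,0,0,0,0,0,0,0]}'
python3 -m creep '{"slide":[[0.0007,-0.005,0],[0.0015,-0.010,0],[0.004,-0.0195,0],[0.0076,-0.0287,0],[0.012,-0.0376,0],[0.0175,-0.046,0],[0.0237,-0.0537,0],[0.0237,-0.0537,0]],"spin":[0,0,0,0,0,0,0,0]}'
python3 -m creep '{"slide":[[0.0035,-0.0035,0],[0.0075,-0.007,0],[0.010,-0.010,0],[0.010,-0.010,0]],"spin":[0,0,0,0]}'
```

```text
time_s: 41.07
eef_pos: [0.5881, -0.2422, 0.0988]
tool_rot: [-0.001, 0.907, 0.422, -0.001]
wrist_force: [-4.8, -3.5, -0.8]
grip_width: 0.0218
time_s: 41.73
eef_pos: [0.5632, -0.1879, 0.0987]
tool_rot: [-0.001, 0.906, 0.422, -0.0]
wrist_force: [-0.1, 1.0, 0.6]
grip_width: 0.0216
time_s: 42.07
eef_pos: [0.5645, -0.1794, 0.0995]
tool_rot: [0.005, 0.907, 0.422, 0.001]
wrist_force: [8.8, -20.9, -6.9]
grip_width: 0.0296
```

At the locked stop (-20 N reaction). Release, lift, and check.

```bash
python3 -m creep '{"slide":[[0,0,0],[0,0,0],[0,0,0],[0,0,0],[0,0,0],[0,0,-0.03],[0,0,-0.07],[0,0,-0.11],[0,0,-0.15],[0,0,-0.19]],"spin":[0,0,0,0,0,0,0,0,0,0]}' 0.07
python3 -c "
from h import *
go((.46,-.25,.33),-40)"
python3 -m creep '{"slide":[[0.02,0.035,-0.03],[0.04,0.07,-0.06],[0.06,0.1,-0.06],[0.06,0.1,-0.06],[0.06,0.1,-0.06]],"spin":[0,0,0,0,0]}'
python3 - <<'E'
from h import *
c,im=grab('wrist','w11'); d,im2=grab('scene','s3'); np.save('w11E.npy',c[4])
A=cv2.resize(im,(512,384)); B=cv2.resize(im2[90:282,190:446],(512,384),interpolation=cv2.INTER_CUBIC)
cv2.imwrite('pics/fin.png',cv2.resize(np.hstack([A,B]),(800,300),interpolation=cv2.INTER_AREA))
cv2.imwrite('pics/fin2.png',cv2.resize(im2[90:330,160:480],(800,600),interpolation=cv2.INTER_CUBIC))
E
```

```text
time_s: 42.9
eef_pos: [0.562, -0.1753, 0.2908]
tool_rot: [-0.0, 0.907, 0.422, 0.0]
wrist_force: [0.1, -1.0, 0.1]
grip_width: 0.0702
slide [-0.1228 -0.0299 -0.0392] spin -0.0014 j6 0.196 yaw -40.1
time_s: 43.32
eef_pos: [0.6796, -0.1943, 0.3469]
tool_rot: [-0.001, 0.906, 0.422, -0.0]
wrist_force: [-0.4, 0.4, -1.1]
grip_width: 0.0703
```

View pics/fin2.png

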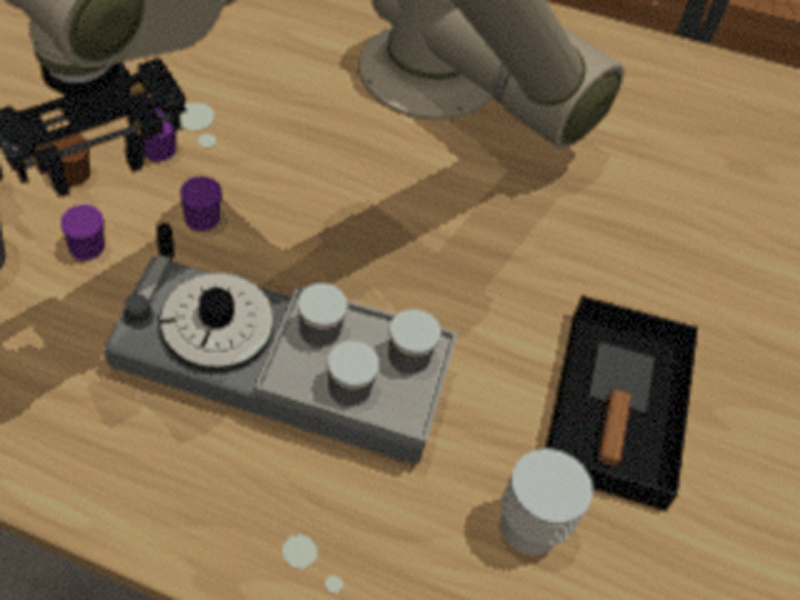

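All three tubs are upright in the pan, scraper in the tray, lever back toward the robot. Check the lever angle and tub positions numerically.

Run:
```python
from h import *
c=cam('scene'); P=lambda u,v,z: plane(c,(160+.4*u,90+.4*v),z)
g=P(165,230,.129); d=np.array([.658,-.1775])-g; print('grip',g,np.linalg.norm(d),'lever rad',np.arctan2(d[1],d[0])-np.radians(4.5))
x=np.array([.997,.0767]); y=np.array([-.0767,.997]); o=np.array([.6166,.1])
for u,v in [(323,305),(353,363),(415,332)]:
    p=P(u,v,.128)-o; print('tub',(p@x).round(4),(p@y).round(4))
m=P(207,340,.0835)-np.array([.6307,-.083]); print('mark deg',np.degrees(np.arctan2(m[1],m[0])))
w=list(cam('wrist')); w[4]=np.load('w11E.npy')
q=proj(w,(.5633,-.185,.129)); print(q)
im=cv2.imread('pics/w11.png'); cv2.imwrite('pics/fin3.png',cv2.resize(im,(800,600),interpolation=cv2.INTER_CUBIC))
```

```text
grip [ 0.56679043 -0.1819575 ] 0.09131842794130356 lever rad -0.029707657516309133
tub -0.0288 -0.0533
tub 0.038 0.0039
tub -0.0286 0.061
mark deg 11.419582761582513
[186.76942576 215.92563698]
```

View pics/fin3.png

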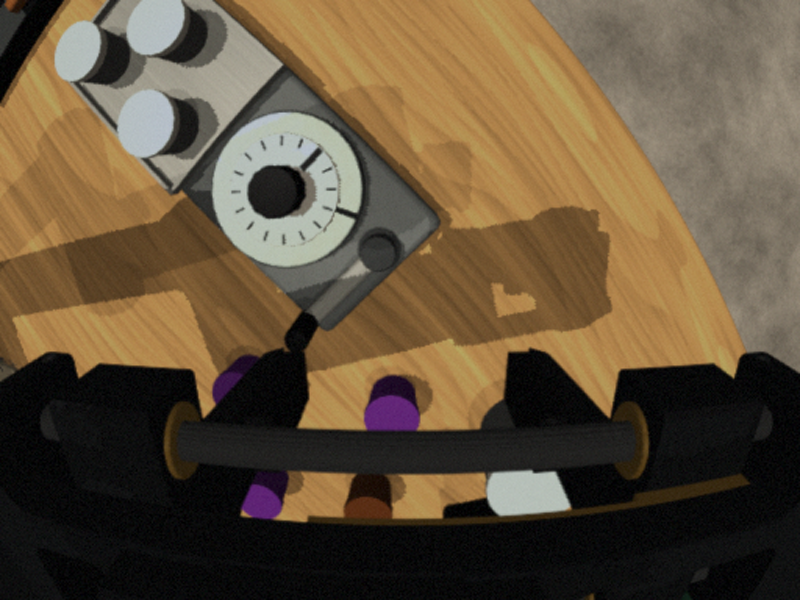

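Run:
```python
from h import *
w=list(cam('wrist')); w[4]=np.load('w11E.npy'); P=lambda u,v,z: plane(w,(u*.64,v*.64),z)
a=P(303,168,.0835);b=P(320,148,.0835);e=b-a;m=b-np.array([.6307,-.083])
print('mark deg',np.degrees(np.arctan2(e[1],e[0])),np.degrees(np.arctan2(m[1],m[0])),'want 4.5')
g=P(297,340,.129);d=np.array([.658,-.1775])-g;print(g,np.arctan2(d[1],d[0])-np.radians(4.5))
```

```text
mark deg 7.780515044032714 3.816772439446464 want 4.5
[ 0.56514309 -0.18952742] 0.050269462110555885
```

```bash
python3 -c "
from rig import manip
print(manip.close_job(), manip.sense()['time_s'])"
```

```text
the job is handed in; nothing more can be done
the job is handed in; nothing more can be done
```

The job is done and handed in at about 43 s of robot time, well under the 210 s limit. No verdict was reported.

In order, I released the lever to its stop and laid the scraper in the tray. Then I turned the bezel 0.62 rad clockwise until the zero bar met the needle. All three small tubs went onto the pan, and the lever went back to its locked stop. One tub was knocked about 25 mm aside during the run; I measured it again before picking it up. I did not touch the bystanders or the brown and purple look-alikes.

Last checks:
- **Tubs:** all three look upright on the pan. Their centres measured about (-29,-53), (38,4) and (-29,61) mm from the pan centre, inside the 65 mm and 90 mm limits.
- **Scraper:** it lies flat in the tray.
- **Lever:** the arm pressed it into the locked stop with about 20 N. Afterwards the two views gave -0.03 rad (scene camera) and +0.05 rad (wrist camera), both within the 0.1 rad limit.
- **Bezel:** the wrist camera put the zero mark -0.01 to +0.06 rad off. A coarse reading from the scene camera disagreed, at +0.12 rad, just outside the 0.11 rad limit. I trusted the close-up taken right after turning, where the bar ran straight into the needle.

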